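Put the hardness reference blocks away and snap the case shut

TASK

The hardness check is over: put the two loose steel reference blocks away in the open case, in one neat centred pile on the big block that already lies in its left bay, the middle-sized block next and the smallest on top, setting them down rather than dropping them. Press both of the case's covers down until their catches snap and hold them fully shut, and leave the other things on the desk where they are.

Things in the scene. Friction and masses are not known exactly. Their poses are not given: they have to be found in the camera images.
- case: flat grey plastic case, fast on the desk: a tray 130 (x) x 220 (y) x 34 mm high with two open bays, each with its own cover hinged at the back; origin at the centre of its underside, on the desk; x from its front (catches) to its back (hinges), y to its left. Walls 4 mm. Right bay: 122 x 84 mm, holds an anvil and a hex key, fixed in it, that need nothing.
- left_bay_floor (a point): centre of the floor of the left bay, 6 mm above the desk; the bay is 122 mm (case x) by 124 mm (case y) inside, its walls reach 34 mm above the desk. With the cover shut there are 48 mm from this floor to the roof.
- left_cover (a joint): angle of the left cover (over the wide bay with the big block), rad: 0 fully shut, pi/2 upright, 1.7 its stop, leaning back. Stiff hinge (0.2 N m friction): it stays wherever it is left. At about 0.1 it comes to rest on the nose of its catch; about 10 to 13 N down on the front of its roof drives it past, the catch snaps over and holds it at 0.
- left_hinge (a point): mid-point of the left cover's hinge line (along the case's y) at the back of the rim, 34 mm above the desk, fixed to the case. The cover is a blue-grey plastic shell 129.5 mm wide, 130 mm from hinge to front edge, 23 mm high outside, roof 3 mm thick; shut, its top is 57 mm above the desk.
- left_cover_pad (a point): point to press: outer face of the left cover's roof, mid-width, on the dark grip ribs 18 mm back from the front edge (112 mm from the hinge line, 23 mm out from the rim plane). Moves with the cover; its z axis is the roof's outward normal, x runs from front edge to hinge.
- left_catch_nose (a point): nose of the left cover's catch, a black sprung plastic leaf 36 mm wide on the case's front wall that snaps by itself over a bead on the cover's front edge; the leaf ends 64 mm above the desk and stands up to 19 mm in front of the wall. Nothing to operate.
- right_cover (a joint): angle of the right cover (over the narrow bay with the anvil), rad: 0 fully shut, pi/2 upright, 1.7 its stop, leaning back. Stiff hinge (0.2 N m friction): it stays wherever it is left. At about 0.1 it comes to rest on the nose of its catch; about 10 to 13 N down on the front of its roof drives it past, the catch snaps over and holds it at 0.
- right_hinge (a point): mid-point of the right cover's hinge line (along the case's y) at the back of the rim, 34 mm above the desk, fixed to the case. The cover is a blue-grey plastic shell 89.5 mm wide, 130 mm from hinge to front edge, 23 mm high outside, roof 3 mm thick; shut, its top is 57 mm above the desk.
- right_cover_pad (a point): point to press: outer face of the right cover's roof, mid-width, on the dark grip ribs 18 mm back from the front edge (112 mm from the hinge line, 23 mm out from the rim plane). Moves with the cover; its z axis is the roof's outward normal, x runs from front edge to hinge.
- right_catch_nose (a point): nose of the right cover's catch, a black sprung plastic leaf 36 mm wide on the case's front wall that snaps by itself over a bead on the cover's front edge; the leaf ends 64 mm above the desk and stands up to 19 mm in front of the wall. Nothing to operate.
- big_block_center (a point): big steel hardness reference block, a plain round disc of diameter 64 mm and height 15 mm, 0.38 kg, lying flat on the foam in the left bay; this point is its centre, half-way up.
- middle_block_center (a point): middle-sized steel reference block, round disc, diameter 56 mm, height 16 mm, about 0.31 kg, lying flat on the desk; this point is its centre, half-way up.
- small_block_center (a point): small steel reference block, round disc, diameter 50 mm, height 12 mm, about 0.18 kg, lying flat on the desk; this point is its centre, half-way up.
- tin: loose bystander, leave it standing where it is. Round tin, diameter 64 mm, 22 mm high; origin at the centre of its underside.
- sleeve: loose bystander, leave it standing where it is. Grey steel sleeve, outer diameter 36 mm, 24 mm high; origin at the centre of its underside. It stands close beside the middle block.
- specimen: loose bystander, leave it standing where it is. Green moulded specimen puck, diameter 30 mm, 21 mm high; origin at the centre of its underside. It stands close beside the small block.
- vee_block: loose bystander, leave it standing where it is. Steel V-block, 46 x 50 x 40 mm high; origin at the centre of its underside.
- brass_weight: loose bystander, leave it standing where it is. Brass knob weight, diameter 38 mm, 70 mm high; origin at the centre of its underside.

How it is judged:
By the outcome, as a careful person would: the job done as asked, in the order asked, and still so for the second after the job is handed in, with the robot touching nothing.
It also fails if it takes over 67 s, if anything falls off the work surface, if the arm or the gripper's body presses on something with over 40 N, if the wrist force passes 120 N, or if a joint passes its speed limit or range.

ROBOT

A 7-joint arm with a two-finger parallel gripper is mounted at the origin on a cart in front of the work surface, level with it; the furniture and walls round the work are solid. World frame = base frame: x ahead of the robot, y to its left, z up, the work surface at z = 0. Lengths are in m, angles in rad, forces in N, time in s.
With the tool pointing down it reaches from about 0.4 to 0.85 m from the base axis. Payload 10.4 kg.
Tool frame: the origin (TCP) lies midway between the tips of the shut fingers; the grasp point (between the pads) lies 19 mm behind it (manip.tcp_to_grasp is the distance from the TCP to the grasp point, in m); x points along the fingers, y is the direction in which the jaws open and shut, and the axes are right-handed (so a half turn about x gives the same grasp; the last joint's range is limited). The gripper opens to 85 mm and grips with 20 to 120 N. Pads are 22 mm wide; open, the fingers measure 114 mm over their backs; the gripper's body (76 mm by 85 mm) begins 54 mm behind the grasp point. The pads swing forward as they close: fully open they stand 13 mm farther back than shut.
Start: joints at [-1.124, 0.332, -0.065, 1.46, 0.022, 1.35, -0.088], TCP at [0.283, 0.557, 0.231] pointing down, gripper open.
Joint ranges: [-2.6, 2.6], [-0.5, 2.12], [-1.47, 1.34], [0.16, 2.42], [-1.27, 4.41], [0.06, 2.06], [-2.6, 2.6]. Speed limits (rad/s): [2.22, 2.22, 2.79, 2.79, 3.14, 3.14, 3.14].

INTERFACE

Orientations are given as a unit quaternion [x, y, z, w].
In Python, from workcell import monitor, viewer, manip gives the robot as it stands. The module is installed in compiled form; this text tells all that it offers.
- The arm moves only by the tool send_rows, never from a script. Its arguments are lists of equal length, an entry for each row: "grip": the closure in counts, from 0 (fully open) to 255 (shut); "offset": the shift along the tool's x, y, z in mm, a list of three; "twist": the turn about the tool's x in degrees. In form: {"grip": [grip, ...], "offset": [[tx, ty, tz], ...], "twist": [twist, ...]}. A call has exactly 5 rows; each row is the pose to reach, as a shift and turn from the pose commanded when the call began, along the tool's axes at that moment; what a row does not reach only later rows make up. A row lasts 1/12 s, in which the tool goes at most 41.7 mm and 7.16 degrees, less where a joint would pass 70% of its speed; a pose out of reach is approached as far as the arm can. A call with a gripper value outside its range is refused whole. The fingers move at their own pace and stop on an object; "newtons" is the grip in N (left out, the last holds). Time passes only in rows, so rows that repeat a pose let the fingers close, or fill a call up. It gives the time, the measured TCP pose, the force and the opening at its end, in the units of the state.
- monitor.get_obs(): the state, without advancing time (a new reading comes with each control period).
- viewer.camera(name): name is "side" or "top" or "wrist"; returns (picture, depth): 384x512x3 uint8, blue, green, red; 384x512 float32, m along the optical axis (not along the pixel's ray), 0 where there is no reading.
- viewer.camera_model(name): a dict with "camera_matrix" (3x3 intrinsics, pixels), "distortion" ([k1, k2, p1, p2, k3] as OpenCV has them; the pictures are not rectified), "R" (3x3) and "t" (3): a world point X has camera coordinates R X + t; the wrist camera has in their place "mount" (4x4, takes a point from camera to tool coordinates, whose origin is the TCP and whose axes are the tool frame's). Camera axes: x right, y down, z forward; pixel columns grow to the right and rows downward; lengths in m; the calibration is good to about 2 mm. A picture is of the moment at which its call begins: read the wrist's pose just before it. camera_model takes no time and is no camera call.
- manip.hand_in(): hands the job in, once; it reports no verdict.
Trained networks look in the newest picture that a camera, given by its name, has taken for a name from the list of things; names that differ only in an ending like _2 or _b are one class to them, and where a whole thing is asked for, a point or a joint stands for the part that bears it (a point fixed in the world has none). Each returns a list of dicts, best first, with "score" (0 to 1); they miss things now and then, are a little off and sometimes report something else, mostly with a low value. They report only what shows in the picture. A call takes as long as a camera call.
- viewer.recognise(target, camera): "box" ([left, top, width, height] in pixels, round what is visible of it).
- viewer.regions_of(target, camera): "region" (384x512 bool, what is visible of it) and "box" ([left, top, width, height] in pixels, round what is visible of it).
- viewer.spot_point(target, camera): "position" ([column, row] in pixels: a listed point, or the origin of a listed thing).
The state is a dict: "clock": time; "joint_pos": joint angles; "joint_velocities": joint speeds; "tau": joint torques, N m; "position": TCP position; "ee_rot": TCP orientation; "ft_force": force on the tool from outside, world axes, zero at the start; "torque": the same for the moment, N m; "grip_width": opening from 0.0 (shut) to 1.0 (fully open).
Only numpy, scipy, OpenCV 4.12 (cv2) and the standard library are available. Lean on these libraries where they do the work, as an engineer would, in place of code of your own. Each camera call takes 0.05 s, during which the arm holds its last target.

## Working session

There is one attempt and no reset: what is moved stays moved. The work goes in short steps, Python scripts to look and compute and a tool call to move; the robot and the scene stay as the last step left them, time stands still between calls to the robot, and variables do not carry over. Pictures are saved under pics/ and viewed, and the job is handed in when it is done.

Besides the shell and the picture viewer there is one more tool, called after "Emit:" as name(argument=value, ...) on one line, values as JSON. send_rows: Moves the arm, as the interface text tells. Its arguments: {"type":"object","properties":{"grip":{"type":"array","items":{"type":"number"}},"offset":{"type":"array","items":{"type":"array","items":{"type":"number"}}},"twist":{"type":"array","items":{"type":"number"}},"newtons":{"type":"number"}},"required":["grip","offset","twist"]}

```bash
mkdir -p pics
cat > h.py <<'E'
import numpy as np, cv2
from workcell import monitor, viewer, manip
from scipy.spatial.transform import Rotation as Ro
def cam(n):
    m=viewer.camera_model(n); K=np.array(m['camera_matrix']);D=np.array(m['distortion'])
    if n=='wrist':
        o=monitor.get_obs(); T=np.eye(4);T[:3,:3]=Ro.from_quat(o['ee_rot']).as_matrix();T[:3,3]=o['position']
        W=T@np.array(m['mount']); R=W[:3,:3].T; t=-R@W[:3,3]
    else: R=np.array(m['R']);t=np.array(m['t'])
    return K,D,R,t
def ray(c,px):
    K,D,R,t=c; p=cv2.undistortPoints(np.array([[px]],float),K,D)[0,0]
    return -R.T@t, R.T@np.array([p[0],p[1],1])
def atz(c,px,z):
    o,d=ray(c,px); return o+d*(z-o[2])/d[2]
def proj(c,X):
    K,D,R,t=c; return cv2.projectPoints(np.array(X,float).reshape(-1,1,3),cv2.Rodrigues(R)[0],t,K,D)[0][:,0]
def cloud(c,depth):
    K,D,R,t=c; h,w=depth.shape; u,v=np.meshgrid(np.arange(w),np.arange(h))
    p=cv2.undistortPoints(np.stack([u,v],-1).reshape(-1,1,2).astype(float),K,D)[:,0]
    z=depth.reshape(-1); P=np.c_[p*z[:,None],z]
    return ((P-t)@R).reshape(h,w,3)
E
python3 - <<'E'
from h import *
for n in ['top','side','wrist']:
    c=cam(n); im,d=viewer.camera(n); cv2.imwrite(f'pics/{n}0.png',im); np.savez(f'{n}0.npz',d=d,K=c[0],D=c[1],R=c[2],t=c[3])
o=monitor.get_obs(); print({k:np.round(v,3) for k,v in o.items()}, manip.tcp_to_grasp)
print(viewer.camera_model('wrist')['mount'])
E
```

```text
{'clock': np.float64(0.15), 'joint_pos': array([-1.124,  0.333, -0.065,  1.461,  0.022,  1.35 , -0.088]), 'joint_velocities': array([-0.001, -0.002, -0.001, -0.003, -0.   ,  0.001, -0.001]), 'tau': array([ 1.0000e-03, -6.2583e+01,  4.9000e-02, -3.9186e+01,  1.6000e-02,
        8.0000e-03, -0.0000e+00]), 'position': array([0.283, 0.557, 0.231]), 'ee_rot': array([ 0.164,  0.688, -0.165,  0.688]), 'ft_force': array([-0.532, -0.234,  0.509]), 'torque': array([-0.017, -0.003, -0.044]), 'grip_width': np.float64(1.001)} 0.0187
[[ 5.63905202e-04 -2.66293453e-01  9.63891840e-01 -1.42425042e-01]
 [ 9.99999527e-01 -6.13477443e-04 -7.54514077e-04  8.67512520e-04]
 [ 7.92248060e-04  9.63891810e-01  2.66292981e-01 -6.58390226e-02]
 [ 0.00000000e+00  0.00000000e+00  0.00000000e+00  1.00000000e+00]]
```

View pics/top0.png

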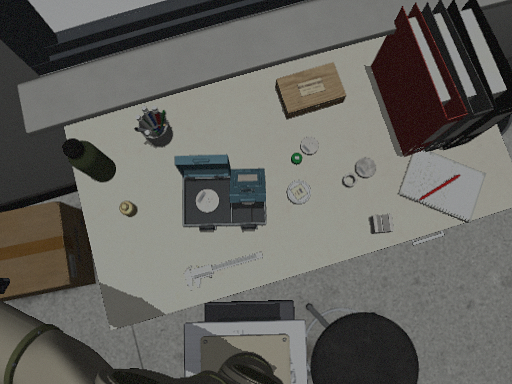

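View pics/side0.png

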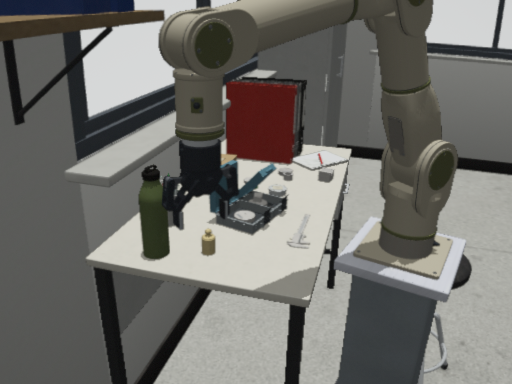

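View pics/wrist0.png

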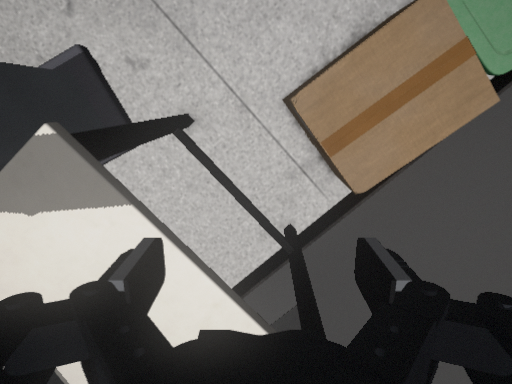

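Top view: the case is at about (225,200) with the big disc at (207,201). The green specimen (296,158) sits beside the small disc (310,145), and the sleeve (348,181) beside the middle disc (365,167). The tin is at (299,191). Next I'll locate these.

Run:
```python
from h import *
c=cam('top'); im,d=viewer.camera('top'); P=cloud(c,d)
cv2.imwrite('pics/topz.png',cv2.resize(im[120:260,160:410],None,fx=3.2,fy=3.2,interpolation=cv2.INTER_CUBIC))
H={'big_block_center':.03,'middle_block_center':.008,'small_block_center':.006,'tin':.0,'sleeve':0,'specimen':0,'vee_block':0,'brass_weight':0,'left_cover_pad':.1,'right_cover_pad':.1,'left_hinge':.034,'right_hinge':.034,'left_catch_nose':.06,'right_catch_nose':.06,'case':0,'left_bay_floor':.006}
for n,z in H.items():
    for r in viewer.spot_point(n,'top')[:2]:
        px=r['position'];u,v=int(round(px[0])),int(round(px[1])); print(n,round(r['score'],2),np.round(px,1),np.round(atz(c,px,z),4),np.round(P[v,u],3))
np.savez('top1.npz',P=P,im=im)
print(-c[2].T@c[3], monitor.get_obs()['clock'])
```

```text
big_block_center 0.58 [206.9 201.4] [0.4658 0.0919 0.03  ] [0.469 0.093 0.02 ]
middle_block_center 0.67 [366.1 166.2] [ 0.5551 -0.3459  0.008 ] [ 0.555 -0.344  0.013]
small_block_center 0.72 [310.3 146.4] [ 0.6164 -0.1946  0.006 ] [ 0.615 -0.193  0.013]
tin 0.72 [297.9 191.3] [ 0.4916 -0.1549  0.    ] [ 0.488 -0.153  0.022]
tin 0.2 [129.5 212.6] [0.4455 0.3087 0.    ] [0.438 0.296 0.042]
sleeve 0.49 [348.1 181.9] [ 0.5139 -0.2947  0.    ] [ 0.514 -0.295 -0.001]
specimen 0.48 [294.7 161. ] [ 0.5773 -0.1499  0.    ] [ 0.572 -0.149  0.023]
vee_block 0.61 [378.  223.1] [ 0.3975 -0.3692  0.    ] [ 0.394 -0.36   0.034]
vee_block 0.34 [203.9 177.7] [0.5373 0.1028 0.    ] [0.529 0.099 0.035]
brass_weight 0.57 [133.  209.7] [0.4533 0.2991 0.    ] [0.446 0.288 0.043]
brass_weight 0.48 [206.3 175.8] [0.5424 0.0961 0.    ] [0.534 0.093 0.036]
left_cover_pad 0.94 [204.3 154. ] [0.5781 0.0902 0.1   ] [0.604 0.102 0.004]
left_cover_pad 0.62 [131.9 211.1] [0.4349 0.2753 0.1   ] [0.443 0.29  0.045]
right_cover_pad 0.66 [245.5 189.6] [ 0.4819 -0.0135  0.1   ] [ 0.475 -0.015  0.132]
left_hinge 0.86 [203.8 176.5] [0.5333 0.0993 0.034 ] [0.534 0.098 0.036]
right_hinge 0.72 [243.1 177.5] [ 0.5274 -0.0065  0.034 ] [ 0.515 -0.008  0.087]
right_hinge 0.18 [308.4 141.9] [ 0.6214 -0.1866  0.034 ] [ 0.628 -0.188  0.011]
left_catch_nose 0.82 [205.  228.5] [0.3902 0.0944 0.06  ] [0.392 0.095 0.056]
right_catch_nose 0.7 [248.2 223.7] [ 0.3996 -0.0175  0.06  ] [ 0.402 -0.016  0.034]
right_catch_nose 0.56 [224.6 203.4] [0.4544 0.0426 0.06  ] [0.464 0.045 0.004]
case 0.64 [203.5 157.5] [0.5949 0.1035 0.    ] [0.552 0.084 0.161]
case 0.63 [224.2 205.2] [0.4589 0.0478 0.    ] [0.459 0.048 0.005]
left_bay_floor 0.59 [206.9 202. ] [0.4681 0.0945 0.006 ] [0.466 0.093 0.021]
left_bay_floor 0.46 [368.9 164.9] [ 0.559  -0.3545  0.006 ] [ 0.557 -0.353  0.012]
[ 0.26382098 -0.0387074   1.27286754] 1.0
```

View pics/topz.png

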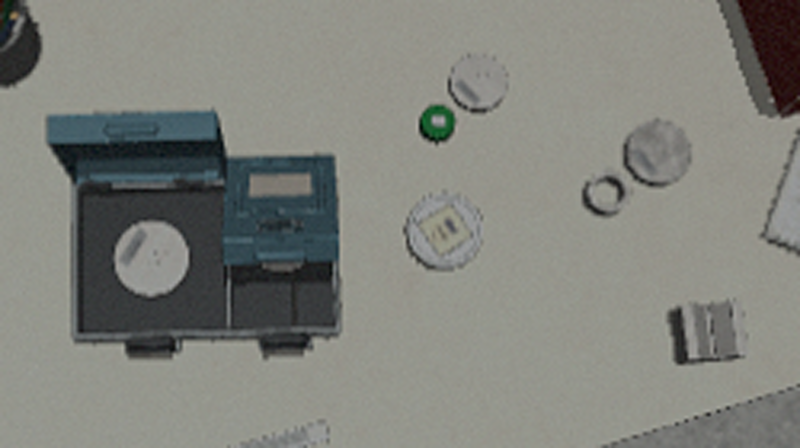

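Run:
```python
from h import *
c=cam('top'); im,d=viewer.camera('top')
for n,z in [('big_block_center',.021),('middle_block_center',.016),('small_block_center',.012),('tin',.022),('sleeve',.024),('specimen',.021)]:
    rs=viewer.regions_of(n,'top')
    for r in rs[:2]:
        m=r['region'].astype(np.uint8); cs,_=cv2.findContours(m,0,2); k=max(cs,key=cv2.contourArea)
        W=np.array([atz(c,p[0],z)[:2] for p in k]); (x,y),rad=cv2.minEnclosingCircle(W.astype(np.float32)*1000)
        mm=np.argwhere(m)[:,::-1].mean(0)
        print(n,round(r['score'],2),r['box'],'enc',round(x,1),round(y,1),round(2*rad,1),'mean',np.round(atz(c,mm,z)*1000,1),m.sum())
pz=lambda u,v:(160+u/3.2-.5*(1-1/3.2),120+v/3.2-.34)
for nm,u,v in [('fl',77,338),('fr',338,332),('bl',79,182),('divf',229,332)]: print(nm,np.round(atz(c,pz(u,v),.034),4))
print(Ro.from_quat(monitor.get_obs()['ee_rot']).as_matrix().round(3))
P=cloud(c,d)
for u,v in [(205,165),(205,160),(205,157),(190,157),(225,157),(236,172),(262,172),(236,200),(262,200),(248,186),(248,194),(248,178),(248,199)]: print(u,v,P[v,u].round(3))
```

```text
big_block_center 0.95 [193.5, 192.9, 23.2, 19.2] enc 468.8 94.4 65.4 mean [469.   93.8  21. ] 413
big_block_center 0.45 [347.5, 174.9, 7.9, 13.9] enc 514.0 -295.4 38.2 mean [ 516.9 -294.7   21. ] 78
middle_block_center 0.87 [357.0, 156.6, 18.6, 23.4] enc 548.4 -340.6 59.4 mean [ 548.3 -340.2   16. ] 330
small_block_center 0.51 [302.3, 136.1, 16.8, 22.7] enc 617.4 -190.5 55.1 mean [ 616.2 -190.8   12. ] 280
tin 0.97 [285.6, 179.1, 25.0, 24.4] enc 484.8 -155.0 65.1 mean [ 484.2 -155.1   22. ] 447
sleeve 0.64 [172.1, 151.8, 95.3, 81.0] enc 497.1 58.9 311.6 mean [490.   53.2  24. ] 5347
specimen 0.64 [290.8, 152.7, 13.5, 12.4] enc 578.7 -152.8 33.1 mean [ 578.9 -152.3   21. ] 106
specimen 0.42 [286.8, 180.7, 24.6, 23.9] enc 485.7 -155.0 65.7 mean [ 485.6 -154.6   21. ] 455
fl [0.4029 0.1536 0.034 ]
fr [ 0.402  -0.0621  0.034 ]
bl [0.5347 0.1519 0.034 ]
divf [0.4046 0.0278 0.034 ]
[[ 0.     0.453  0.892]
 [ 0.     0.892 -0.453]
 [-1.     0.    -0.   ]]
205 165 [0.554 0.091 0.08 ]
205 160 [0.545 0.081 0.167]
205 157 [0.554 0.082 0.163]
190 157 [0.556 0.119 0.16 ]
225 157 [0.552 0.033 0.164]
236 172 [0.537 0.011 0.061]
262 172 [ 0.534 -0.057  0.067]
236 200 [0.45  0.01  0.134]
262 200 [ 0.448 -0.054  0.138]
248 186 [ 0.487 -0.02   0.118]
248 194 [ 0.463 -0.02   0.144]
248 178 [ 0.515 -0.02   0.083]
248 199 [ 0.451 -0.02   0.141]
```

Emit:
send_rows(grip=[0, 0, 0, 0, 0], offset=[[0, -29, 27.5], [0, -58, 55], [0, -87, 82.5], [0, -116, 110], [0, -146, 137]], twist=[0, 0, 0, 0, 0], newtons=50)

```text
clock: 1.77
position: [0.3393, 0.3633, 0.2314]
ee_rot: [0.165, 0.688, -0.164, 0.688]
ft_force: [0.8, -0.2, 1.1]
grip_width: 0.999
```

Emit:
send_rows(grip=[0, 0, 0, 0, 0], offset=[[0, -29, 27.5], [0, -58, 55], [0, -87, 82.5], [0, -116, 110], [0, -146, 137]], twist=[0, 0, 0, 0, 0])

```text
clock: 2.18
position: [0.3953, 0.171, 0.2316]
ee_rot: [0.165, 0.688, -0.164, 0.688]
ft_force: [0.4, -0.7, -0.0]
grip_width: 0.996
```

Emit:
send_rows(grip=[0, 0, 0, 0, 0], offset=[[0, -29, 27.5], [0, -58, 55], [0, -87, 82.5], [0, -116, 110], [0, -146, 137]], twist=[0, 0, 0, 0, 0])

```text
clock: 2.6
position: [0.4514, -0.0212, 0.2317]
ee_rot: [0.165, 0.687, -0.164, 0.688]
ft_force: [0.5, 0.1, -0.4]
grip_width: 1.003
```

Emit:
send_rows(grip=[0, 0, 0, 0, 0], offset=[[0, -29, 27.5], [0, -58, 55], [0, -87, 82.5], [0, -116, 110], [0, -146, 137]], twist=[5, 10, 15, 20, 26])

```text
clock: 3.02
position: [0.5077, -0.2133, 0.2317]
ee_rot: [0.316, 0.632, -0.316, 0.633]
ft_force: [0.3, 1.0, -0.2]
grip_width: 0.994
```

Emit:
send_rows(grip=[0, 0, 0, 0, 0], offset=[[0, -11, 32], [10, -22, 63], [25, -33, 95], [40, -44, 126], [45, -44, 126]], twist=[0, 0, 0, 0, 0])

```text
clock: 3.43
position: [0.5463, -0.3442, 0.1828]
ee_rot: [0.315, 0.633, -0.318, 0.631]
ft_force: [-0.3, -0.1, -0.8]
grip_width: 1.002
```

```bash
cat > wl.py <<'E'
import sys
from h import *
def look(tag,items):
    c=cam('wrist'); im,d=viewer.camera('wrist'); cv2.imwrite(f'pics/{tag}.png',im); np.savez(tag+'.npz',d=d,K=c[0],D=c[1],R=c[2],t=c[3])
    o=monitor.get_obs(); Rm=Ro.from_quat(o['ee_rot']).as_matrix(); p=np.array(o['position'])
    print('tcp',p.round(4),'clock',o['clock'],'F',np.round(o['ft_force'],1)); P=cloud(c,d)
    for n,z in items:
        for r in viewer.regions_of(n,'wrist')[:2]:
            m=r['region'].astype(np.uint8); cs,_=cv2.findContours(m,0,1); k=max(cs,key=cv2.contourArea)
            W=np.array([atz(c,q[0],z)[:2] for q in k])*1000
            H=cv2.convexHull(W.astype(np.float32)); (x,y),rad=cv2.minEnclosingCircle(H)
            A=np.c_[2*W,np.ones(len(W))]; s=np.linalg.lstsq(A,(W**2).sum(1),rcond=None)[0]; fr=np.sqrt(s[2]+s[0]**2+s[1]**2)
            zz=P[...,2][m>0]; zz=zz[np.isfinite(zz)]
            off=Rm.T@(np.array([s[0]/1000,s[1]/1000,p[2]])-p)*1000
            print(n,round(r['score'],2),np.round(r['box']),'enc',round(x,1),round(y,1),round(2*rad,1),'fit',s[:2].round(1),round(2*fr,1),'z',np.median(zz).round(4),'tool off',off.round(1))
    return c,im,d
E
python3 - <<'E'
from wl import *
look('w1',[('middle_block_center',.016),('sleeve',.024)])
E
```

```text
tcp [ 0.5462 -0.3414  0.1829] clock 3.4833 F [-0.5  0.3 -0.9]
middle_block_center 0.87 [235. 144.  59.  58.] enc 553.9 -342.6 57.6 fit [ 553.6 -343. ] 55.6 z 0.0159 tool off [-0.   5.   5.7]
sleeve 0.85 [248.  97.  38.  36.] enc 519.2 -296.5 35.5 fit [ 519.3 -296.8] 33.9 z 0.0237 tool off [  0.1   5.2 -51.9]
```

View pics/w1.png

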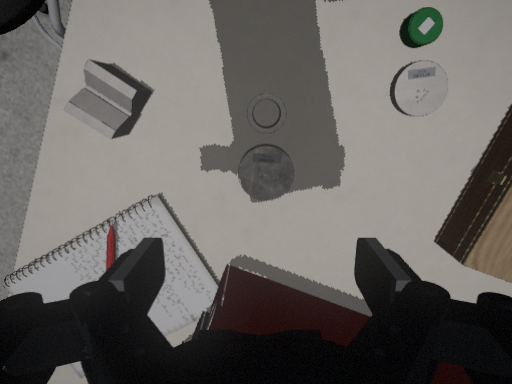

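Run:
```python
from h import *
a=np.load('top1.npz'); P=a['P']
m=(P[...,2]>.04)&(P[...,2]<.6)&(np.abs(P[...,0]-.55)<.3)&(np.abs(P[...,1]+.45)<.25)
vs=np.argwhere(m&(np.arange(512)[None]>340)); 
Q=P[vs[:,0],vs[:,1]]; dd=np.hypot(Q[:,0]-.5536,Q[:,1]+.343); i=np.argsort(dd)[::60][:12]
for k in i: print(vs[k][::-1],Q[k].round(3),dd[k].round(3))
```

```text
[405 148] [ 0.594 -0.447  0.046] 0.111
[437 123] [ 0.59  -0.451  0.27 ] 0.114
[414 145] [ 0.586 -0.452  0.102] 0.114
[435 127] [ 0.587 -0.453  0.251] 0.115
[431 122] [ 0.601 -0.448  0.244] 0.115
[429 124] [ 0.601 -0.448  0.229] 0.116
[418 133] [ 0.603 -0.448  0.153] 0.116
[430 120] [ 0.607 -0.447  0.242] 0.116
[420 131] [ 0.604 -0.448  0.166] 0.117
[437 121] [ 0.596 -0.453  0.267] 0.117
[446 122] [ 0.581 -0.458  0.303] 0.118
[422 125] [ 0.612 -0.446  0.189] 0.119
```

Emit:
send_rows(grip=[0, 0, 0, 0, 0], offset=[[25, 5, 5.5], [55, 5, 5.5], [85, 5, 5.5], [105, 5, 5.5], [105, 5, 5.5]], twist=[0, 0, 0, 0, 0])

```text
clock: 4.0
position: [0.5545, -0.3366, 0.0783]
ee_rot: [0.315, 0.635, -0.314, 0.632]
ft_force: [-0.4, 0.5, -0.7]
grip_width: 0.999
```

Run:
```python
from wl import *
look('w2',[('middle_block_center',.016),('sleeve',.024)])
```

```text
tcp [ 0.5553 -0.3377  0.0809] clock 4.05 F [0.6 0.1 1.5]
middle_block_center 0.58 [208. 166.  87.  83.] enc 553.5 -342.0 58.6 fit [ 553.4 -342.2] 56.4 z 0.0159 tool off [-0.  -4.2  2.4]
sleeve 0.94 [222.  93.  58.  58.] enc 519.2 -296.5 35.7 fit [ 519.2 -296.5] 34.6 z 0.0237 tool off [  0.1  -3.9 -54.7]
```

View pics/w2.png

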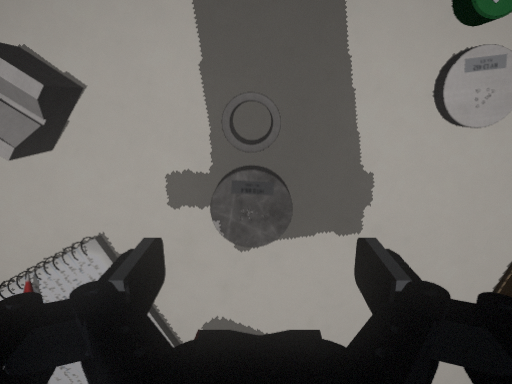

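Run:
```python
from wl import *
for i in range(3):
    look('w3',[('middle_block_center',.016)])
```

```text
tcp [ 0.5567 -0.3399  0.0839] clock 4.2 F [-0.   0.5  0.6]
middle_block_center 0.71 [208. 159.  84.  80.] enc 553.1 -342.2 58.5 fit [ 553.5 -342.4] 56.2 z 0.0159 tool off [-0.  -4.1  0.1]
tcp [ 0.5565 -0.3402  0.0835] clock 4.3 F [-0.2 -0.2 -0.1]
middle_block_center 0.77 [209. 158.  88.  82.] enc 554.0 -342.1 58.5 fit [ 553.6 -342.5] 56.2 z 0.0159 tool off [-0.  -3.7  0.2]
tcp [ 0.556  -0.3401  0.0827] clock 4.4 F [ 0.4 -0.2 -0.2]
middle_block_center 0.95 [210. 160.  87.  79.] enc 553.5 -342.2 58.5 fit [ 553.6 -342.5] 56.4 z 0.016 tool off [-0.  -3.4  0.4]
middle_block_center 0.75 [  0.  36.  87. 116.] enc 402.2 -373.5 76.2 fit [ 402.7 -372.3] 60.0 z 0.0286 tool off [  -0.3 -141.7  -66.8]
```

Emit:
send_rows(grip=[0, 0, 0, 0, 0], offset=[[15, -3.5, 0.3], [35, -3.5, 0.3], [55, -3.5, 0.3], [70, -3.5, 0.3], [74, -3.5, 0.3]], twist=[0, 0, 0, 0, 0])

```text
clock: 4.87
position: [0.5516, -0.3414, 0.0048]
ee_rot: [0.315, 0.634, -0.315, 0.632]
ft_force: [-0.5, 0.0, -0.1]
grip_width: 1.001
```

Emit:
send_rows(grip=[0, 0, 0, 0, 0], offset=[[3, 0, 0], [5, 0, 0], [5, 0, 0], [5, 0, 0], [5, 0, 0]], twist=[0, 0, 0, 0, 0])

```text
clock: 5.28
position: [0.5532, -0.3425, 0.0031]
ee_rot: [0.315, 0.633, -0.315, 0.633]
ft_force: [1.2, -0.0, 0.1]
grip_width: 1.0
```

Run:
```python
from wl import *
look('w4',[('middle_block_center',.016)])
```

```text
tcp [ 0.5532 -0.3424  0.003 ] clock 5.3333 F [1.2 0.1 0.3]
middle_block_center 0.8 [194. 187. 126. 124.] enc 552.7 -341.5 59.5 fit [ 552.8 -341.8] 56.8 z 0.0159 tool off [-0.   0.1 -0.7]
```

View pics/w4.png

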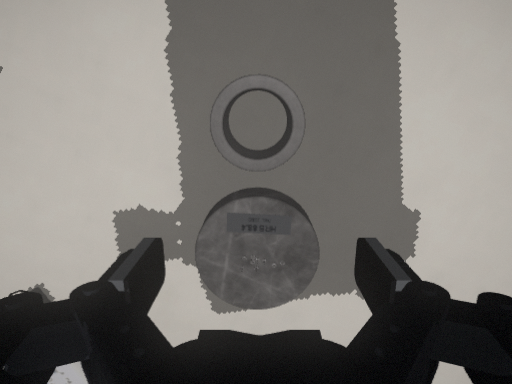

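Emit:
send_rows(grip=[0, 255, 255, 255, 255], offset=[[3, 0, -0.5], [3, 0, -0.5], [3, 0, -0.5], [3, 0, -0.5], [3, 0, -0.5]], twist=[0, 0, 0, 0, 0], newtons=60)

```text
clock: 5.8
position: [0.5526, -0.3421, -0.0002]
ee_rot: [0.315, 0.633, -0.315, 0.633]
ft_force: [-1.3, 1.7, 5.2]
grip_width: 0.626
```

Emit:
send_rows(grip=[255, 255, 255, 255, 255], offset=[[0, 0, 0], [0, 0, 0], [0, 0, 0], [0, 0, 0], [0, 0, 0]], twist=[0, 0, 0, 0, 0])

```text
clock: 6.22
position: [0.5526, -0.3421, -0.0002]
ee_rot: [0.315, 0.633, -0.315, 0.633]
ft_force: [-1.8, 0.8, 6.3]
grip_width: 0.627
```

Run:
```python
from wl import *
look('w5',[('middle_block_center',.016)])
```

```text
tcp [ 5.526e-01 -3.421e-01 -2.000e-04] clock 6.2667 F [-1.8  1.6  5.5]
middle_block_center 0.81 [197. 192. 127. 128.] enc 553.6 -341.5 60.1 fit [ 553.6 -341.3] 56.9 z 0.0159 tool off [0.  1.3 0. ]
```

View pics/w5.png

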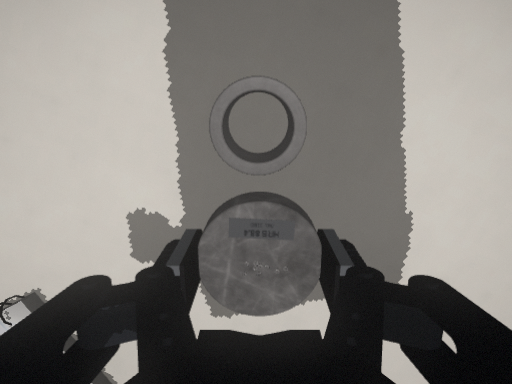

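Emit:
send_rows(grip=[70, 70, 70, 255, 255], offset=[[0, 0, 0], [-3, 0, 0], [-4.5, 0, 0], [-4.5, 0, 0], [-4.5, 0, 0]], twist=[0, 0, 0, 0, 0])

```text
clock: 6.73
position: [0.5526, -0.3421, 0.0049]
ee_rot: [0.315, 0.633, -0.315, 0.633]
ft_force: [-3.9, 2.3, 11.1]
grip_width: 0.622
```

Emit:
send_rows(grip=[255, 255, 255, 255, 255], offset=[[0, 0, 0], [0, 0, 0], [0, 0, 0], [0, 0, 0], [0, 0, 0]], twist=[0, 0, 0, 0, 0])

```text
clock: 7.15
position: [0.5527, -0.3421, 0.005]
ee_rot: [0.315, 0.633, -0.315, 0.633]
ft_force: [-3.0, 2.3, 10.2]
grip_width: 0.628
```

Run:
```python
from wl import *
look('w6',[('middle_block_center',.016)])
```

```text
tcp [ 0.5527 -0.3422  0.005 ] clock 7.2 F [-3.8  3.3 10.4]
middle_block_center 0.88 [200. 190. 122. 120.] enc 553.8 -341.4 60.2 fit [ 553.8 -341.4] 57.0 z 0.0159 tool off [0.  1.4 0.1]
```

View pics/w6.png

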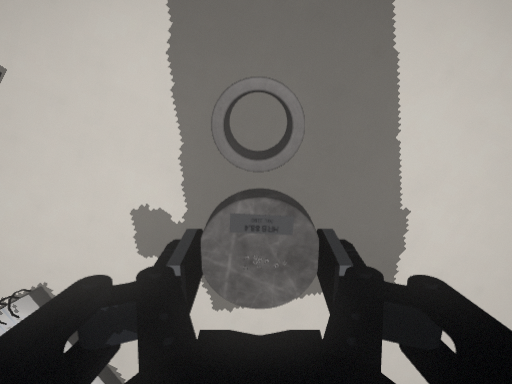

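Emit:
send_rows(grip=[255, 255, 255, 255, 255], offset=[[-15, 0, 0], [-50, 0, 0], [-90, 0, 0], [-130, 0, 0], [-170, 0, 0]], twist=[0, 0, 0, 0, 0])

```text
clock: 7.67
position: [0.5518, -0.3418, 0.176]
ee_rot: [0.315, 0.633, -0.315, 0.633]
ft_force: [0.1, -1.0, -3.3]
grip_width: 0.62
```

Emit:
send_rows(grip=[255, 255, 255, 255, 255], offset=[[-20, 14, -28], [-40, 30, -60], [-40, 46, -95], [-40, 62, -130], [-40, 79, -165]], twist=[-5, -10, -15, -20, -26])

```text
clock: 8.08
position: [0.515, -0.1614, 0.2145]
ee_rot: [0.164, 0.688, -0.163, 0.688]
ft_force: [0.8, -0.4, -3.4]
grip_width: 0.624
```

Run:
```python
from wl import *
o=monitor.get_obs(); print(o['position'],o['grip_width'],o['joint_pos'].round(2));R=Ro.from_quat(o['ee_rot']).as_matrix();print((R.T@(np.array([.469,.094,.21])-o['position'])*1000).round(1),R.round(3).tolist())
```

```text
[ 0.51499153 -0.16140934  0.21448869] 0.6243013009943036 [-0.35  0.16  0.64  1.74 -0.1   1.27  1.42]
[   4.5  207.4 -156. ] [[0.001, 0.45, 0.893], [0.0, 0.893, -0.45], [-1.0, 0.0, 0.001]]
```

Emit:
send_rows(grip=[255, 255, 255, 255, 255], offset=[[0, 36, -16], [0, 72, -31], [0, 108, -47], [0, 144, -62], [0, 180, -78]], twist=[-5, -10, -15, -20, -27])

```text
clock: 8.5
position: [0.5275, 0.0347, 0.2145]
ee_rot: [-0.001, 0.707, 0.002, 0.707]
ft_force: [1.3, 0.1, -3.0]
grip_width: 0.621
```

Emit:
send_rows(grip=[255, 255, 255, 255, 255], offset=[[0, 30, 0], [0, 50, 0], [0, 59, 0], [0, 59, 0], [0, 59, 0]], twist=[0, 0, 0, 0, 0])

```text
clock: 8.92
position: [0.5278, 0.0909, 0.214]
ee_rot: [-0.0, 0.707, -0.0, 0.707]
ft_force: [0.2, -0.4, -2.4]
grip_width: 0.619
```

Run:
```python
from wl import *
look('w7',[('big_block_center',.021),('middle_block_center',.22)])
o=monitor.get_obs(); R=Ro.from_quat(o['ee_rot']).as_matrix();print(R.round(3).tolist())
```

```text
tcp [0.5279 0.0901 0.214 ] clock 8.9667 F [-0.1 -0.4 -3. ]
big_block_center 0.81 [231.  80.  58.  62.] enc 474.0 91.5 64.1 fit [473.9  92. ] 62.3 z 0.0209 tool off [ -0.    1.9 -54. ]
big_block_center 0.36 [ 0. 94. 60. 65.] enc 490.9 -152.3 69.1 fit [ 492.5 -154.4] 57.0 z 0.0214 tool off [ 2.000e-01 -2.446e+02 -3.530e+01]
middle_block_center 0.9 [200. 186. 122. 122.] enc 531.0 91.3 62.0 fit [531.2  90.9] 58.9 z 0.2248 tool off [-0.   0.8  3.3]
middle_block_center 0.57 [ 2. 95. 58. 64.] enc 473.7 -7.9 28.2 fit [474.4  -8.8] 23.1 z 0.0214 tool off [  0.1 -99.  -53.5]
[[0.0, 0.002, 1.0], [-0.0, 1.0, -0.002], [-1.0, -0.0, 0.0]]
```

View pics/w7.png

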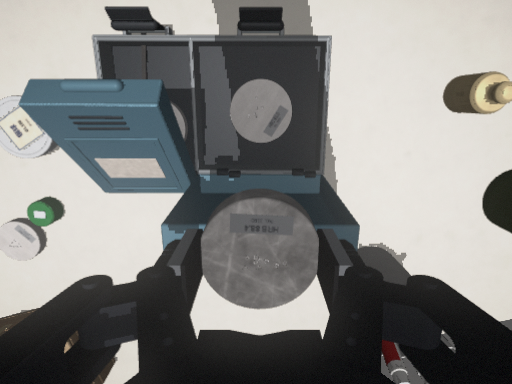

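Run:
```python
from wl import *
for i in range(2): look('w8',[('big_block_center',.0209),('middle_block_center',.2248)])
```

```text
tcp [0.528  0.0904 0.2139] clock 9.1167 F [-0.4 -0.7 -2.7]
big_block_center 0.98 [232.  78.  60.  66.] enc 474.0 92.1 64.0 fit [473.8  92.1] 62.6 z 0.0209 tool off [ -0.    1.6 -54.2]
middle_block_center 0.56 [198. 189. 123. 123.] enc 528.7 90.3 59.9 fit [528.9  90. ] 56.9 z 0.2248 tool off [ 0.  -0.3  0.9]
middle_block_center 0.23 [232.  76.  58.  67.] enc 466.9 91.1 25.4 fit [466.8  91. ] 24.7 z 0.0209 tool off [ -0.    0.6 -61.2]
tcp [0.5279 0.0913 0.2139] clock 9.2667 F [ 0.2 -0.2 -3. ]
big_block_center 0.76 [232.  78.  59.  63.] enc 473.5 92.0 63.7 fit [473.4  91.9] 62.1 z 0.021 tool off [ -0.    0.6 -54.5]
middle_block_center 0.85 [199. 187. 120. 123.] enc 528.6 91.3 60.2 fit [528.8  91.1] 57.2 z 0.2247 tool off [ 0.  -0.3  0.9]
```

Emit:
send_rows(grip=[255, 255, 255, 255, 255], offset=[[0, 1, -30], [20, 1, -55], [60, 1, -55.2], [100, 1, -55.2], [120, 1, -55.2]], twist=[0, 0, 0, 0, 0])

```text
clock: 9.78
position: [0.4704, 0.0926, 0.0903]
ee_rot: [-0.001, 0.708, 0.0, 0.706]
ft_force: [-0.7, -0.8, -3.6]
grip_width: 0.615
```

Emit:
send_rows(grip=[255, 255, 255, 255, 255], offset=[[20, 0, 0], [40, 0, 0], [50, 0, 0], [50, 0, 0], [50, 0, 0]], twist=[0, 0, 0, 0, 0])

```text
clock: 10.2
position: [0.4724, 0.0938, 0.0437]
ee_rot: [-0.001, 0.707, 0.001, 0.707]
ft_force: [0.3, 3.4, -4.0]
grip_width: 0.617
```

Run:
```python
from wl import *
z=monitor.get_obs()['position'][2]
c,im,d=look('w9',[('big_block_center',.021),('middle_block_center',z+.0108)])
R=Ro.from_quat(monitor.get_obs()['ee_rot']).as_matrix();print(R.round(3).tolist())
th=np.linspace(0,2*np.pi,60)
for ctr,r,zz in [((.474,.092),.032,.021)]:
    p=proj(c,np.c_[ctr[0]+r*np.cos(th),ctr[1]+r*np.sin(th),0*th+zz]); cv2.polylines(im,[np.int32(p)],True,(0,0,255),1)
cv2.imwrite('pics/w9b.png',im)
```

```text
tcp [0.4729 0.0936 0.0443] clock 10.25 F [ 1.2  1.8 -1.7]
big_block_center 0.63 [200. 159. 110.  69.] enc 470.2 91.6 63.4 fit [468.4  91.8] 53.3 z 0.0207 tool off [-0.  -1.9 -4.5]
middle_block_center 0.61 [199. 189. 120. 119.] enc 473.0 94.5 59.5 fit [473.2  93.8] 56.4 z 0.0546 tool off [0.  0.1 0.4]
[[0.001, -0.002, 1.0], [0.001, 1.0, 0.002], [-1.0, 0.001, 0.001]]
```

View pics/w9b.png

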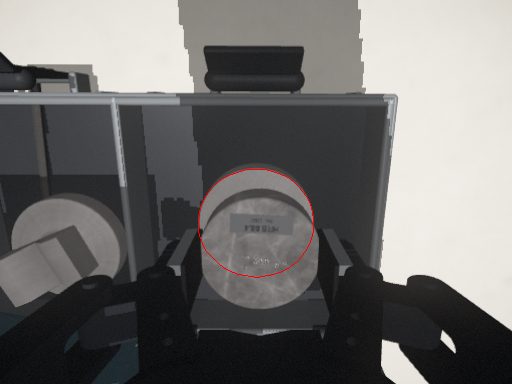

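Run:
```python
from h import *
from scipy.optimize import least_squares
im=cv2.imread('pics/w9.png'); a=np.load('w9.npz'); c=(a['K'],a['D'],a['R'],a['t'])
cv2.imwrite('pics/w9c.png',cv2.resize(im[150:250,180:340],None,fx=5,fy=5,interpolation=cv2.INTER_NEAREST))
d=a['d']; P=cloud(c,d)
# big disc top from depth: points with z .018-.024 
m=(abs(P[...,2]-.021)<.004); m[:,:190]=0;m[:,330:]=0; m[:150]=0;m[225:]=0
ys,xs=np.nonzero(m); 
pts=[]
for col in range(205,312,3):
    r=ys[xs==col]
    if len(r)>2: pts.append((col,r.min()-.5))
for row in range(185,222,3):
    pass
W=np.array([atz(c,p,.021)[:2] for p in pts])*1000
f=lambda s:np.hypot(W[:,0]-s[0],W[:,1]-s[1])-32
s=least_squares(f,[474,92],loss='soft_l1'); print(s.x,np.abs(s.fun).mean(),len(W), np.median(P[m][:,2]))
```

```text
[472.81481258  91.93035642] 0.17651951950343925 36 0.02084111757444718
```

View pics/w9c.png

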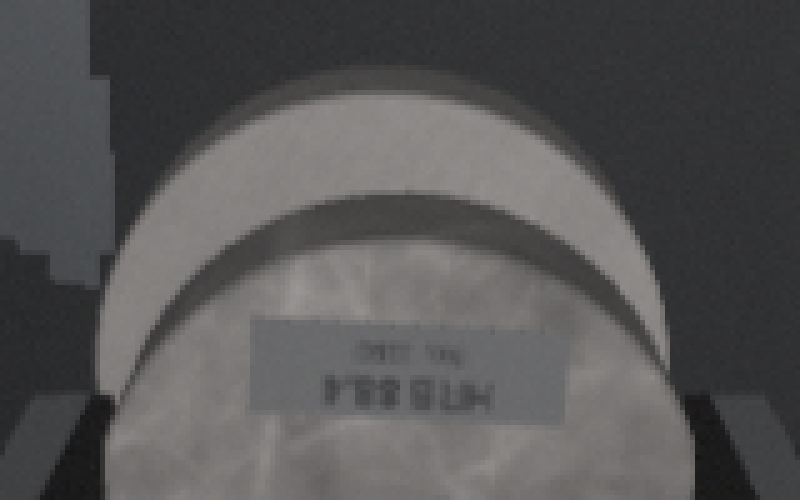

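Emit:
send_rows(grip=[255, 255, 255, 255, 255], offset=[[5, -1.8, 0.2], [12, -1.8, 0.2], [13, -1.8, 0.2], [13, -1.8, 0.2], [13, -1.8, 0.2]], twist=[0, 0, 0, 0, 0])

```text
clock: 10.77
position: [0.4726, 0.0913, 0.0306]
ee_rot: [-0.001, 0.707, 0.0, 0.707]
ft_force: [-1.2, 3.8, -3.3]
grip_width: 0.624
```

```bash
cat > arc.py <<'E'
from wl import *
from scipy.optimize import least_squares
def circ(c,im,ctr,r,z,thr,ang,win=6):
    # subpixel-ish radial edge search around predicted circle; largest gradient
    g=cv2.GaussianBlur(cv2.cvtColor(im,cv2.COLOR_BGR2GRAY),(3,3),0).astype(np.float32); W=[]
    for a in np.deg2rad(ang):
        rr=np.arange(-win,win+.01,.25)/1000
        X=np.c_[ctr[0]+(r+rr)*np.cos(a),ctr[1]+(r+rr)*np.sin(a),0*rr+z]; p=proj(c,X).astype(np.float32)
        v=cv2.remap(g,p[:,0].reshape(1,-1),p[:,1].reshape(1,-1),cv2.INTER_LINEAR)[0]
        gr=np.gradient(v); k=np.argmin(gr)  # bright inside -> dark outside
        if -gr[k]>thr: W.append(X[k,:2])
    W=np.array(W); s=least_squares(lambda s:(np.hypot(W[:,0]-s[0],W[:,1]-s[1])-r)*1000,ctr,loss='soft_l1')
    return s.x*1000,len(W),np.abs(s.fun).mean()
E
python3 - <<'E'
from arc import *
z=monitor.get_obs()['position'][2]
c,im,d=look('w10',[('middle_block_center',z+.0108)])
print(circ(c,im,(.4735,.092),.032,.021,1.5,np.arange(125,236,3)))
p=monitor.get_obs()['position']
print(circ(c,im,(p[0],p[1]),.028,p[2]+.0108,1.5,np.r_[np.arange(110,250,3)]), p)
cv2.imwrite('pics/w10c.png',cv2.resize(im[150:250,180:340],None,fx=5,fy=5,interpolation=cv2.INTER_NEAREST))
a=np.load('w9.npz'); c9=(a['K'],a['D'],a['R'],a['t']); im9=cv2.imread('pics/w9.png')
print('w9',circ(c9,im9,(.4735,.092),.032,.021,1.5,np.arange(125,236,3)),circ(c9,im9,(.473,.0936),.028,.0551,1.5,np.arange(110,250,3)))
E
```

```text
tcp [0.4727 0.0913 0.0307] clock 10.8167 F [ 0.2  3.  -3.5]
middle_block_center 0.87 [198. 189. 123. 120.] enc 473.3 91.7 59.4 fit [473.5  91.3] 56.5 z 0.0414 tool off [-0.   0.   0.9]
(array([473.46367178,  91.95378821]), 37, np.float64(0.06162009745802873))
(array([474.18155539,  90.31162501]), 47, np.float64(3.142713256940445)) [0.47269894 0.09127701 0.03075552]
w9 (array([473.49256668,  91.90725224]), 37, np.float64(0.08926353495488171)) (array([474.77983308,  93.87046295]), 47, np.float64(1.7801268885928916))
```

View pics/w10c.png

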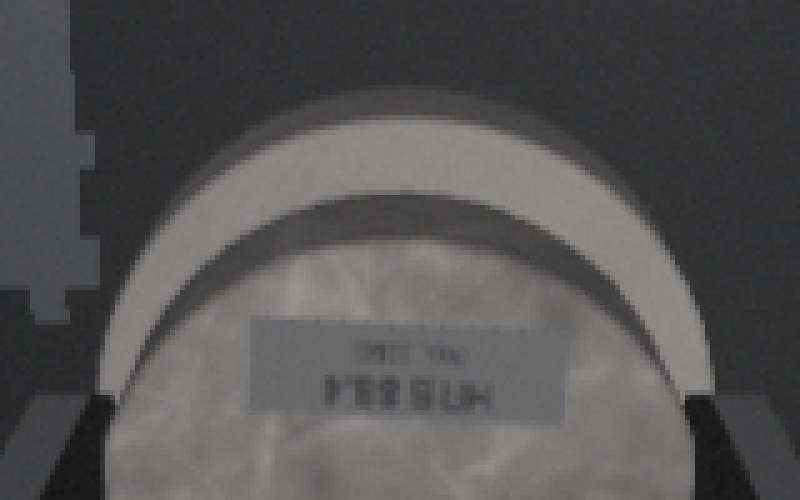

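Emit:
send_rows(grip=[255, 255, 255, 255, 255], offset=[[1, 0.6, 0], [2.5, 0.6, 0], [3.5, 0.6, 0], [4, 0.6, 0], [4, 0.6, 0]], twist=[0, 0, 0, 0, 0])

```text
clock: 11.28
position: [0.4729, 0.0919, 0.0267]
ee_rot: [-0.0, 0.707, 0.001, 0.707]
ft_force: [0.5, 1.9, -2.5]
grip_width: 0.622
```

Run:
```python
from arc import *
z=monitor.get_obs()['position'][2]
c,im,d=look('w11',[('middle_block_center',z+.0108)])
print(circ(c,im,(.4735,.092),.032,.021,1.5,np.arange(125,236,3)))
```

```text
tcp [0.4728 0.092  0.0267] clock 11.3333 F [ 1.   2.1 -2.6]
middle_block_center 0.68 [  0. 302. 129.  80.] enc 539.6 15.7 24.6 fit [539.5  16.4] 17.9 z 0.0648 tool off [ -0.  -75.7  66.5]
middle_block_center 0.63 [199. 186. 125. 124.] enc 473.6 92.2 60.2 fit [473.8  92. ] 57.1 z 0.0376 tool off [-0.  0.  1.]
(array([473.45709659,  91.97267774]), 37, np.float64(0.07020116267591218))
```

Aligned within about 0.5 mm, with the disc about 0.7 mm above the big block. I'll lower to contact.

Emit:
send_rows(grip=[255, 255, 255, 255, 255], offset=[[0.4, 0, 0], [0.8, 0, 0], [1.1, 0, 0], [1.1, 0, 0], [1.1, 0, 0]], twist=[0, 0, 0, 0, 0])

```text
clock: 11.8
position: [0.4729, 0.092, 0.0259]
ee_rot: [-0.0, 0.707, 0.001, 0.707]
ft_force: [-1.8, 1.5, 5.2]
grip_width: 0.617
```

Emit:
send_rows(grip=[85, 75, 65, 55, 55], offset=[[0, 0, 0], [0, 0, 0], [0, 0, 0], [0, 0, 0], [-5, 0, 0]], twist=[0, 0, 0, 0, 0])

```text
clock: 12.22
position: [0.4724, 0.0927, 0.0301]
ee_rot: [-0.001, 0.707, 0.001, 0.707]
ft_force: [-0.4, 6.0, -1.8]
grip_width: 0.779
```

Run:
```python
from arc import *
c,im,d=look('w12',[('middle_block_center',.037)])
print(monitor.get_obs()['grip_width'])
```

```text
tcp [0.473  0.0927 0.0313] clock 12.2667 F [-1.   5.2  2.6]
middle_block_center 0.65 [197. 189. 122. 116.] enc 473.5 92.1 59.7 fit [473.9  92.1] 57.0 z 0.0369 tool off [-0.  -0.7  0.8]
0.7818008843593842
```

View pics/w12.png

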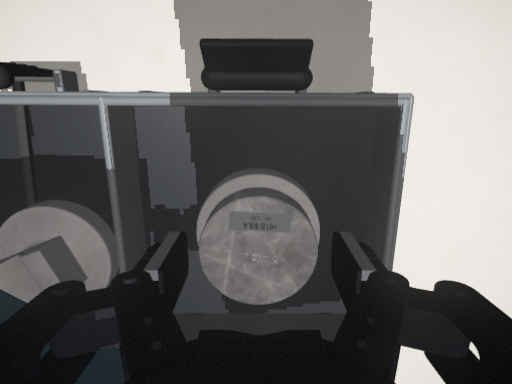

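Emit:
send_rows(grip=[55, 55, 55, 55, 55], offset=[[-10, 0, 0], [-30, 0, 0], [-65, 0, 0], [-105, 0, 0], [-145, 0, 0]], twist=[0, 0, 0, 0, 0])

```text
clock: 12.73
position: [0.4722, 0.0908, 0.177]
ee_rot: [-0.001, 0.708, -0.0, 0.707]
ft_force: [2.1, 0.2, -1.1]
grip_width: 0.784
```

Run:
```python
from arc import *
c,im,d=look('w13',[('middle_block_center',.037),('big_block_center',.021)])
```

```text
tcp [0.476  0.0917 0.185 ] clock 12.7833 F [4.6 0.3 8. ]
middle_block_center 0.89 [229. 147.  65.  64.] enc 475.6 92.4 58.8 fit [475.3  91.9] 56.1 z 0.0369 tool off [-0.   0.1 -0.6]
big_block_center 0.68 [232. 138.  63.  40.] enc 471.2 92.4 62.8 fit [472.9  92. ] 58.8 z 0.0208 tool off [-0.   0.3 -3.1]
```

View pics/w13.png

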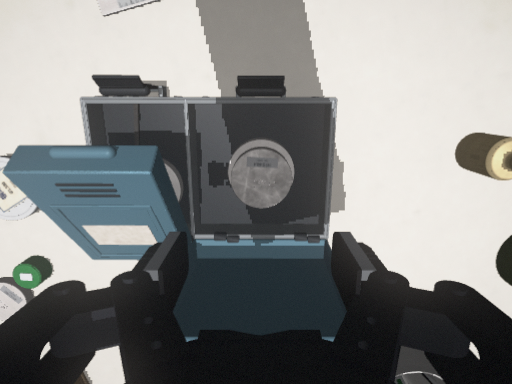

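Emit:
send_rows(grip=[20, 0, 0, 0, 0], offset=[[-15, -33, 10], [-15, -70, 25], [-15, -106, 42], [-15, -143, 60], [-15, -180, 78]], twist=[0, 5, 10, 16, 22])

```text
clock: 13.3
position: [0.5509, -0.0902, 0.1897]
ee_rot: [0.136, 0.694, -0.136, 0.693]
ft_force: [0.7, 0.7, -0.4]
grip_width: 0.995
```

Run:
```python
from wl import *
o=monitor.get_obs(); R=Ro.from_quat(o['ee_rot']).as_matrix();print(o['position'],(R.T@(np.array([.622,-.19,.13])-o['position'])*1000).round(1),np.rad2deg(np.arctan2(R[1,1],R[0,1])))
```

```text
[ 0.55087126 -0.09020696  0.18974598] [ 59.7 -65.5 103.6] 67.79267878194909
```

Emit:
send_rows(grip=[0, 0, 0, 0, 0], offset=[[0, -20, 32], [10, -40, 64], [30, -60, 95], [50, -65, 103], [55, -65, 103]], twist=[5, 10, 15, 20, 23])

```text
clock: 13.72
position: [0.6204, -0.1905, 0.1304]
ee_rot: [0.272, 0.654, -0.275, 0.65]
ft_force: [-0.3, 0.9, -0.9]
grip_width: 0.998
```

Run:
```python
from wl import *
look('w14',[('small_block_center',.012),('specimen',.021)])
look('w14',[('small_block_center',.012),('specimen',.021)])
```

```text
tcp [ 0.62   -0.1887  0.1306] clock 13.7667 F [-0.3  0.6 -1.1]
small_block_center 0.85 [231. 151.  59.  62.] enc 620.9 -191.8 51.6 fit [ 621.2 -191.6] 49.6 z 0.012 tool off [-0.  -1.2  2.9]
specimen 0.6 [242. 103.  40.  40.] enc 586.0 -154.8 30.7 fit [ 585.7 -154.8] 29.4 z 0.0203 tool off [  0.2  -0.7 -48.2]
specimen 0.37 [231. 152.  59.  62.] enc 619.5 -189.9 50.1 fit [ 619.8 -189.9] 48.4 z 0.0119 tool off [ 0.  -1.   0.7]
tcp [ 0.6219 -0.1867  0.1352] clock 13.9167 F [1.1 0.6 0.2]
small_block_center 0.94 [229. 154.  57.  60.] enc 621.5 -191.8 51.7 fit [ 621.4 -191.8] 50.1 z 0.012 tool off [ 0.  -4.   3.3]
specimen 0.63 [239. 103.  38.  38.] enc 585.8 -154.8 30.7 fit [ 585.5 -154.9] 29.1 z 0.0204 tool off [  0.   -3.1 -48.2]
```

View pics/w14.png

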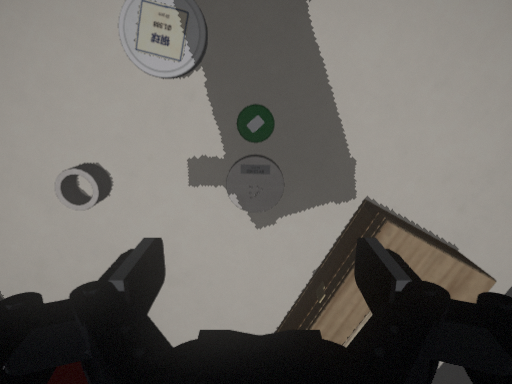

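Run:
```python
from h import *
a=np.load('w14.npz'); c=(a['K'],a['D'],a['R'],a['t']); P=cloud(c,a['d'])
for u,v in [(366,197),(340,240),(320,262),(376,205),(400,215),(280,330)]: print(u,v,P[v,u].round(3))
P=np.load('top1.npz')['P']
for u,v in [(282,112),(285,116),(345,98),(277,80),(310,108)]: print(u,v,P[v,u].round(3))
o=monitor.get_obs(); R=Ro.from_quat(o['ee_rot']).as_matrix();p=o['position'];print(p,(R.T@(np.array([.6213,-.1917,.004])-p)*1000).round(1))
```

```text
366 197 [ 0.703 -0.131  0.   ]
340 240 [ 0.715 -0.175  0.007]
320 262 [ 0.722 -0.204  0.001]
376 205 [ 0.715 -0.13   0.001]
400 215 [ 0.738 -0.12   0.   ]
280 330 [ 0.746 -0.281  0.007]
282 112 [ 0.723 -0.121 -0.004]
285 116 [ 0.712 -0.129 -0.007]
345 98 [ 0.759 -0.302  0.001]
277 80 [ 0.793 -0.107  0.059]
310 108 [ 0.717 -0.196  0.038]
[ 0.62253027 -0.18632952  0.13634806] [132.3  -4.8   2.8]
```

Emit:
send_rows(grip=[0, 0, 0, 0, 0], offset=[[20, -4, 3], [50, -4, 3], [85, -4, 3], [110, -4, 3], [116, -4, 3]], twist=[0, 0, 0, 0, 0])

```text
clock: 14.43
position: [0.6196, -0.1901, 0.0162]
ee_rot: [0.269, 0.655, -0.27, 0.652]
ft_force: [-0.7, 0.9, 0.2]
grip_width: 1.002
```

Run:
```python
from wl import *
for i in range(4): look('w15',[('small_block_center',.012)])
```

```text
tcp [ 0.6202 -0.1905  0.0173] clock 14.4833 F [-0.5  0.5 -0.4]
small_block_center 0.83 [210. 188.  97. 100.] enc 620.6 -191.1 53.1 fit [ 620.7 -191.1] 50.9 z 0.0119 tool off [-0.   0.   0.8]
tcp [ 0.6224 -0.1917  0.0211] clock 14.5833 F [-0.  -0.3  0.9]
small_block_center 0.63 [210. 186.  99.  95.] enc 620.7 -191.2 52.4 fit [ 620.8 -191.1] 50.4 z 0.0119 tool off [-0.  -0.6 -1.5]
tcp [ 0.6231 -0.192   0.0222] clock 14.6833 F [-0.2 -0.1  0. ]
small_block_center 0.89 [210. 179.  97.  96.] enc 620.3 -191.6 52.7 fit [ 621.  -191.1] 50.5 z 0.0119 tool off [-0.  -0.9 -2.2]
tcp [ 0.6229 -0.1919  0.0218] clock 14.7833 F [-0.4 -0.3 -0.5]
small_block_center 0.82 [209. 178.  96.  99.] enc 620.7 -191.2 52.1 fit [ 620.8 -191.2] 50.0 z 0.0119 tool off [-0.  -0.9 -2. ]
```

View pics/w15.png

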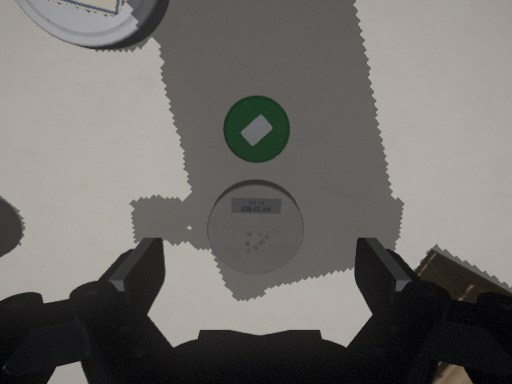

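Emit:
send_rows(grip=[0, 0, 0, 0, 255], offset=[[8, -1, -2], [15, -1, -2], [18, -1, -2], [18, -1, -2], [18, -1, -2]], twist=[0, 0, 0, 0, 0])

```text
clock: 15.25
position: [0.6193, -0.1909, 0.0012]
ee_rot: [0.27, 0.654, -0.27, 0.653]
ft_force: [-0.0, -0.1, 0.5]
grip_width: 0.881
```

Emit:
send_rows(grip=[255, 255, 255, 255, 255], offset=[[0, 0, 0], [0, 0, 0], [0, 0, 0], [0, 0, 0], [0, 0, 0]], twist=[0, 0, 0, 0, 0])

```text
clock: 15.67
position: [0.6199, -0.1912, 0.0025]
ee_rot: [0.27, 0.653, -0.27, 0.654]
ft_force: [-1.3, 0.9, 5.6]
grip_width: 0.553
```

Run:
```python
from wl import *
look('w16',[('small_block_center',.012)])
```

```text
tcp [ 0.6199 -0.1912  0.0025] clock 15.7167 F [-1.3  0.2  4.8]
small_block_center 0.84 [212. 195. 103. 106.] enc 620.9 -190.4 53.4 fit [ 621.1 -190.7] 50.8 z 0.0119 tool off [0.  1.2 0.5]
```

View pics/w16.png

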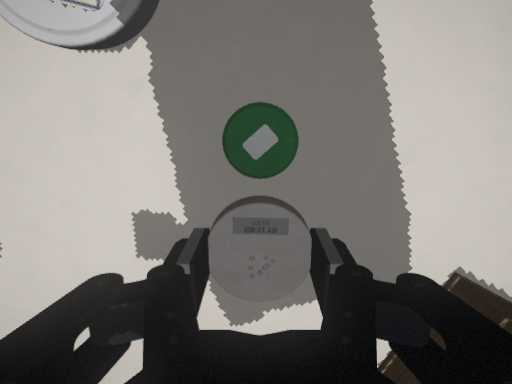

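Emit:
send_rows(grip=[255, 255, 255, 255, 255], offset=[[-15, 0, 0], [-50, 0, 0], [-90, 0, 0], [-130, 0, 0], [-170, 0, 0]], twist=[0, 0, 0, 0, 0])

```text
clock: 16.18
position: [0.619, -0.1911, 0.1745]
ee_rot: [0.27, 0.653, -0.27, 0.653]
ft_force: [0.5, 0.8, -1.8]
grip_width: 0.545
```

Emit:
send_rows(grip=[255, 255, 255, 255, 255], offset=[[-20, 11, -28], [-40, 22, -60], [-42, 37, -97], [-42, 51, -134], [-42, 66, -172]], twist=[0, 0, 0, 0, 0])

```text
clock: 16.6
position: [0.5434, -0.0219, 0.2149]
ee_rot: [0.271, 0.653, -0.27, 0.654]
ft_force: [0.4, 1.4, -0.9]
grip_width: 0.545
```

Emit:
send_rows(grip=[255, 255, 255, 255, 255], offset=[[0, 14, -37], [0, 26, -65], [0, 30, -77], [0, 30, -77], [0, 30, -77]], twist=[0, 0, 0, 0, 0])

```text
clock: 17.02
position: [0.5109, 0.0529, 0.2145]
ee_rot: [0.27, 0.653, -0.269, 0.654]
ft_force: [0.3, -0.4, -1.3]
grip_width: 0.547
```

Run:
```python
from wl import *
for i in range(2):
  z=monitor.get_obs()['position'][2]
  look('w17',[('middle_block_center',.037),('small_block_center',z+.0095)])
```

```text
tcp [0.5113 0.0518 0.2143] clock 17.0667 F [-0.7  0.2 -1.8]
middle_block_center 0.98 [233.  83.  59.  62.] enc 475.7 91.7 56.7 fit [476.1  91.8] 55.2 z 0.0369 tool off [ -0.    3.4 -53.1]
small_block_center 0.75 [210. 196. 104. 109.] enc 512.3 53.6 53.6 fit [512.2  53.4] 50.8 z 0.2238 tool off [ 0.   1.7 -0.4]
small_block_center 0.6 [264. 116. 170. 121.] enc 512.9 105.8 73.1 fit [513.5 105.7] 53.9 z 0.1062 tool off [  0.   39.7 -36.5]
tcp [0.5114 0.0513 0.2139] clock 17.2167 F [ 0.9  0.  -1.6]
middle_block_center 0.83 [231.  84.  60.  62.] enc 476.4 91.5 56.4 fit [476.4  91.7] 54.8 z 0.0369 tool off [ -0.    3.7 -53.3]
small_block_center 0.84 [210. 194. 103. 107.] enc 512.6 51.8 53.1 fit [512.7  51.7] 50.6 z 0.2234 tool off [0.  1.1 0.6]
```

View pics/w17.png

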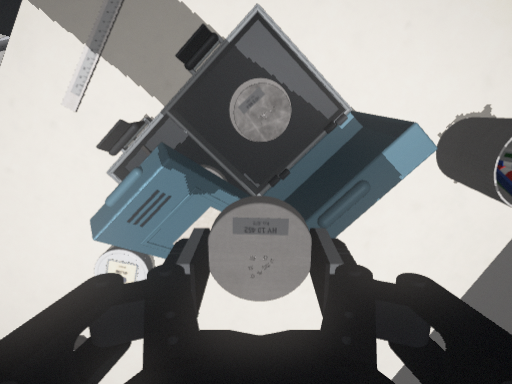

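Emit:
send_rows(grip=[255, 255, 255, 255, 255], offset=[[0, 2, -30], [20, 2.5, -54], [60, 2.5, -54], [100, 2.5, -54], [120, 2.5, -54]], twist=[0, 0, 0, 0, 0])

```text
clock: 17.73
position: [0.4726, 0.092, 0.09]
ee_rot: [0.269, 0.654, -0.271, 0.653]
ft_force: [-1.5, -0.5, -1.2]
grip_width: 0.549
```

Emit:
send_rows(grip=[255, 255, 255, 255, 255], offset=[[20, 0, 0], [34, 0, 0], [36, 0, 0], [36, 0, 0], [36, 0, 0]], twist=[0, 0, 0, 0, 0])

```text
clock: 18.15
position: [0.4752, 0.0925, 0.0585]
ee_rot: [0.27, 0.653, -0.27, 0.654]
ft_force: [1.4, 0.6, -2.0]
grip_width: 0.553
```

Run:
```python
from arc import *
z=monitor.get_obs()['position'][2]
c,im,d=look('w18',[('small_block_center',z+.0095)])
print(circ(c,im,(.4735,.092),.028,.037,1.5,np.arange(90,182,3)))
print(circ(c,im,(.4735,.092),.032,.021,1.5,np.arange(90,182,3)))
```

```text
tcp [0.4754 0.0927 0.0588] clock 18.2 F [-0.4 -0.4  0.1]
small_block_center 0.75 [210. 195. 103. 107.] enc 476.4 93.5 53.1 fit [476.4  93. ] 50.5 z 0.0679 tool off [0.  0.9 0.5]
(array([468.75638136,  89.55073994]), 31, np.float64(3.3974346827125386))
(array([473.35605024,  91.7437499 ]), 31, np.float64(0.07925351960772803))
```

View pics/w18.png

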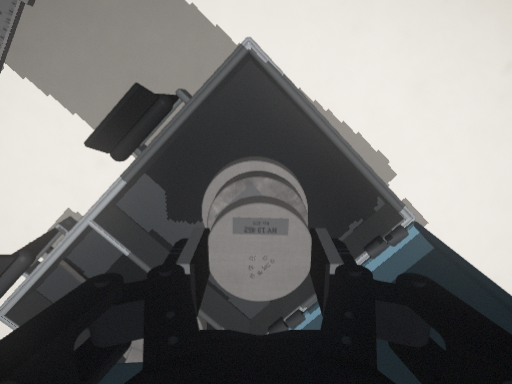

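Emit:
send_rows(grip=[255, 255, 255, 255, 255], offset=[[5, -2.8, -1.3], [12, -2.8, -1.3], [15, -2.8, -1.3], [15, -2.8, -1.3], [15, -2.8, -1.3]], twist=[0, 0, 0, 0, 0])

```text
clock: 18.67
position: [0.4715, 0.0916, 0.0424]
ee_rot: [0.27, 0.654, -0.27, 0.653]
ft_force: [0.7, 0.5, -0.9]
grip_width: 0.549
```

Run:
```python
from arc import *
for i in range(2):
  z=monitor.get_obs()['position'][2]
  c,im,d=look('w19',[('small_block_center',z+.0095)])
print(circ(c,im,(.4735,.092),.028,.037,1.5,np.arange(90,182,3),win=3))
print(circ(c,im,(.4735,.092),.032,.021,1.5,np.arange(90,182,3),win=3))
cv2.imwrite('pics/w19c.png',cv2.resize(im[150:250,180:340],None,fx=5,fy=5,interpolation=cv2.INTER_NEAREST))
```

```text
tcp [0.4717 0.0916 0.0427] clock 18.7167 F [ 0.4  0.4 -1.9]
small_block_center 0.89 [210. 194. 105. 111.] enc 472.6 92.2 52.8 fit [472.6  92.1] 50.4 z 0.0518 tool off [-0.   1.   0.4]
tcp [0.4718 0.0917 0.0428] clock 18.8167 F [ 0.2 -0.6 -2.4]
small_block_center 0.93 [209. 195. 104. 107.] enc 472.6 92.2 52.5 fit [472.9  92.3] 50.2 z 0.0522 tool off [0.  1.1 0.4]
(array([475.84666313,  92.02183294]), 31, np.float64(0.11909818430107816))
(array([473.34847977,  91.80018027]), 31, np.float64(0.09252527209154787))
```

View pics/w19c.png

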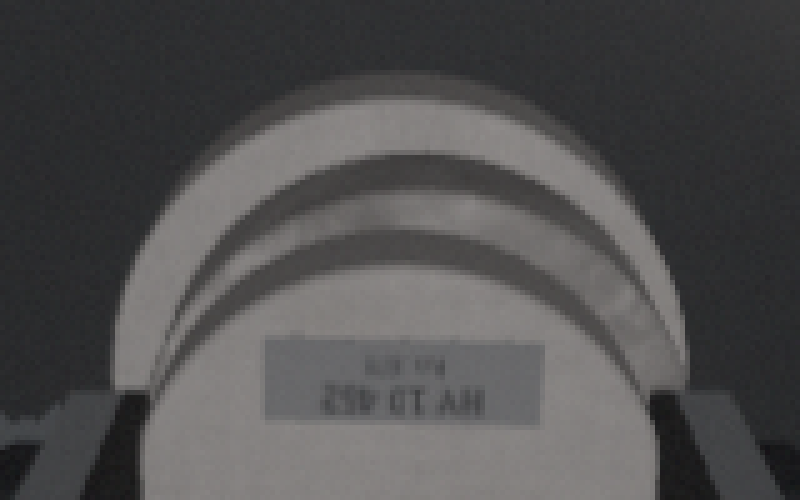

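Run:
```python
from arc import *
for t,ang in [('w11',np.arange(125,236,3)),('w12',np.arange(120,241,3)),('w13',np.arange(0,360,4)),('w17',np.arange(0,360,4)),('w19',np.arange(90,182,3))]:
    a=np.load(t+'.npz'); c=(a['K'],a['D'],a['R'],a['t']); im=cv2.imread(f'pics/{t}.png')
    for r,z in [(.028,.037),(.032,.021)]:
        for x0 in (.4735,.476):
            s=circ(c,im,(x0,.092),r,z,1.5,ang,win=3); print(t,r,s[0].round(2),s[1],round(float(s[2]),3))
t='w19';im=cv2.imread(f'pics/{t}.png')
for x0 in [(.4728,.0922)]:
    print(circ(c,im,x0,.025,.0523,1,np.arange(90,182,3),win=3), circ(c,im,x0,.025,.0523,1,np.arange(75,195,3),win=2))
```

```text
w11 0.028 [476.01  91.99] 37 0.071
w11 0.028 [476.01  91.98] 37 0.061
w11 0.032 [473.46  91.97] 37 0.07
w11 0.032 [473.44  91.96] 37 0.085
w12 0.028 [475.89  92.14] 41 0.303
w12 0.028 [475.98  92.03] 41 0.148
w12 0.032 [473.46  91.92] 41 0.078
w12 0.032 [473.46  91.91] 41 0.088
w13 0.028 [475.62  92.28] 90 1.045
w13 0.028 [475.76  92.09] 89 0.827
w13 0.032 [474.43  91.84] 90 0.871
w13 0.032 [474.42  91.82] 90 0.956
w17 0.028 [473.19  92.12] 90 2.262
w17 0.028 [475.23  92.27] 78 1.459
w17 0.032 [473.44  91.79] 90 0.258
w17 0.032 [473.41  91.84] 90 0.315
w19 0.028 [475.85  92.02] 31 0.119
w19 0.028 [475.73  91.96] 31 0.094
w19 0.032 [473.35  91.8 ] 31 0.093
w19 0.032 [473.29  91.82] 31 0.093
(array([473.84194805,  90.84956067]), 31, np.float64(0.3906149445741589)) (array([474.05468711,  90.867878  ]), 40, np.float64(0.21206610737383585))
```

Emit:
send_rows(grip=[255, 255, 255, 255, 255], offset=[[0, 2.1, 0.5], [1, 2.1, 0.5], [2, 2.1, 0.5], [2.2, 2.1, 0.5], [2.2, 2.1, 0.5]], twist=[0, 0, 0, 0, 0])

```text
clock: 19.28
position: [0.4734, 0.0928, 0.0404]
ee_rot: [0.27, 0.654, -0.27, 0.653]
ft_force: [-0.2, 0.8, -1.6]
grip_width: 0.553
```

Run:
```python
from arc import *
z=monitor.get_obs()['position'][2]
c,im,d=look('w20',[])
print(circ(c,im,(.4758,.092),.028,.037,1.5,np.arange(90,182,3),win=2))
print(circ(c,im,(.4758,.092),.025,z+.0095,1,np.arange(75,195,3),win=2))
print(circ(c,im,(.475,.091),.025,z+.0095,1,np.arange(75,195,3),win=2))
cv2.imwrite('pics/w20c.png',cv2.resize(im[150:250,180:340],None,fx=5,fy=5,interpolation=cv2.INTER_NEAREST))
```

```text
tcp [0.4734 0.0928 0.0404] clock 19.3333 F [ 0.1 -1.  -1.6]
(array([475.81308228,  91.95212691]), 31, np.float64(0.09263778384353569))
(array([475.76030748,  91.96701462]), 40, np.float64(0.07641544751880984))
(array([475.82077431,  92.0014745 ]), 40, np.float64(0.12037390190873858))
```

View pics/w20c.png

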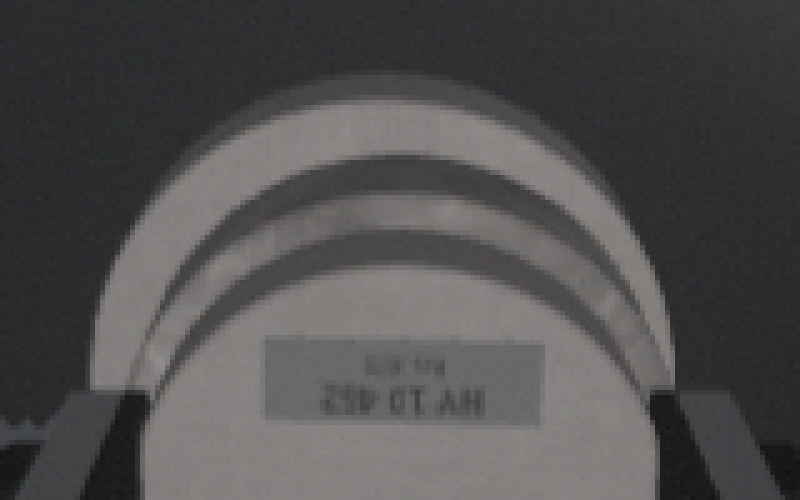

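Emit:
send_rows(grip=[255, 255, 255, 255, 255], offset=[[0.5, 0, 0], [1, 0, 0], [1.4, 0, 0], [1.4, 0, 0], [1.4, 0, 0]], twist=[0, 0, 0, 0, 0])

```text
clock: 19.75
position: [0.4735, 0.0928, 0.0394]
ee_rot: [0.27, 0.654, -0.27, 0.653]
ft_force: [-2.7, -0.5, 5.2]
grip_width: 0.551
```

Emit:
send_rows(grip=[105, 90, 75, 60, 50], offset=[[0, 0, 0], [0, 0, 0], [0, 0, 0], [0, 0, 0], [0, 0, 0]], twist=[0, 0, 0, 0, 0])

```text
clock: 20.17
position: [0.4735, 0.0928, 0.0391]
ee_rot: [0.27, 0.653, -0.27, 0.653]
ft_force: [0.4, 0.5, -0.2]
grip_width: 0.805
```

Emit:
send_rows(grip=[50, 50, 50, 50, 50], offset=[[0, 0, 0], [4, 0, 0], [8, 0, 0], [11, 0, 0], [11, 0, 0]], twist=[0, 0, 0, 0, 0])

```text
clock: 20.58
position: [0.4729, 0.0927, 0.0272]
ee_rot: [0.27, 0.654, -0.27, 0.653]
ft_force: [0.1, -1.1, 0.8]
grip_width: 0.802
```

Run:
```python
from arc import *
c,im,d=look('w21',[])
print(monitor.get_obs()['grip_width'])
print(circ(c,im,(.4758,.092),.028,.037,1.5,np.arange(90,182,3),win=2))
print(circ(c,im,(.4758,.092),.025,.049,1,np.arange(75,195,3),win=2))
print(circ(c,im,(.4735,.092),.032,.021,1,np.arange(90,182,3),win=3))
```

```text
tcp [0.4731 0.0926 0.0276] clock 20.6333 F [ 0.2 -1.1 -0.9]
0.8081447996340367
(array([475.72467865,  92.04757933]), 31, np.float64(0.10054802410631652))
(array([475.92873423,  92.06836147]), 40, np.float64(0.09396340118053395))
(array([473.29127041,  91.78542751]), 31, np.float64(0.11398205162540706))
```

View pics/w21.png

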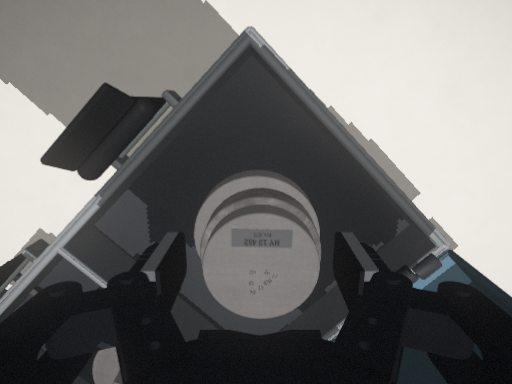

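Emit:
send_rows(grip=[70, 100, 130, 255, 255], offset=[[0, 0, 0], [0, 0, 0], [0, 0, 0], [0, 0, 0], [0, 0, 0]], twist=[0, 0, 0, 0, 0])

```text
clock: 21.05
position: [0.4735, 0.0928, 0.0289]
ee_rot: [0.27, 0.654, -0.27, 0.653]
ft_force: [-4.3, -1.0, 12.3]
grip_width: 0.61
```

Emit:
send_rows(grip=[255, 255, 255, 255, 255], offset=[[0, 0, 0], [-0.7, 0, 0], [-1.2, -0.5, -0.5], [-1.2, -1, -1], [-1.2, -1.4, -1.5]], twist=[0, 0, 0, 0, 0])

```text
clock: 21.47
position: [0.4712, 0.0929, 0.0291]
ee_rot: [0.27, 0.654, -0.27, 0.653]
ft_force: [0.3, -0.3, -4.5]
grip_width: 0.616
```

```bash
cat > q.py <<'E'
from arc import *
import sys
c,im,d=look(sys.argv[1],[]); dz=float(sys.argv[2])
print(monitor.get_obs()['grip_width'])
for x0 in [.4735,.475]:
  print('mid',circ(c,im,(x0,.092),.028,.037+dz,1,np.arange(95,177,3),win=2),'small',circ(c,im,(x0,.092),.025,.049+dz,1,np.arange(75,195,3),win=2),'big',circ(c,im,(.4735,.092),.032,.021,1,np.arange(90,182,3),win=3))
cv2.imwrite(f'pics/{sys.argv[1]}c.png',cv2.resize(im[150:250,180:340],None,fx=5,fy=5,interpolation=cv2.INTER_NEAREST))
E
python3 q.py w22 0.001
```

```text
tcp [0.4711 0.0929 0.0291] clock 21.5167 F [ 0.4 -0.3 -3.3]
0.6171675771614449
mid (array([473.35158455,  92.31791511]), 28, np.float64(0.11130990984267963)) small (array([473.48586672,  92.50878358]), 40, np.float64(0.147574185809597)) big (array([473.27805212,  91.74139576]), 31, np.float64(0.09715520919136805))
mid (array([473.34234677,  92.32721937]), 28, np.float64(0.12732226043144207)) small (array([473.55106847,  92.52218408]), 40, np.float64(0.20268806921592447)) big (array([473.27805212,  91.74139576]), 31, np.float64(0.09715520919136805))
```

View pics/w22c.png

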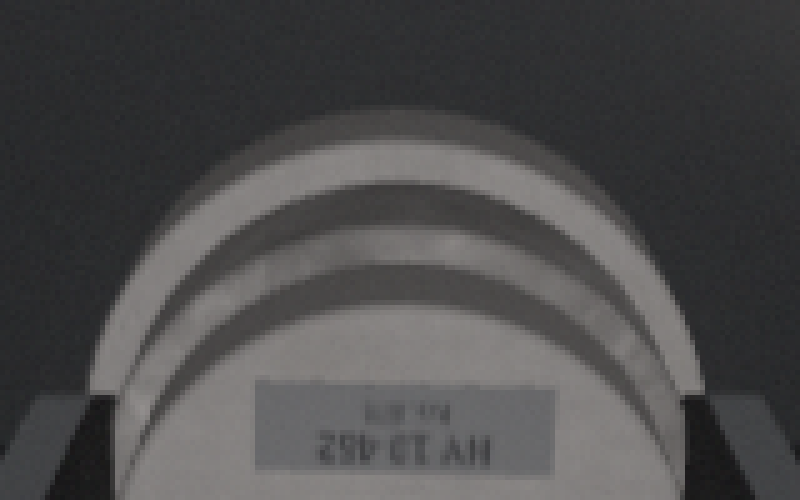

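Emit:
send_rows(grip=[255, 255, 255, 255, 255], offset=[[0, -0.4, 0.4], [0.6, -0.4, 0.4], [1.2, -0.4, 0.4], [1.6, -0.4, 0.4], [1.6, -0.4, 0.4]], twist=[0, 0, 0, 0, 0])

```text
clock: 21.93
position: [0.4713, 0.0924, 0.0289]
ee_rot: [0.27, 0.654, -0.27, 0.653]
ft_force: [-10.1, -1.8, 21.3]
grip_width: 0.616
```

Emit:
send_rows(grip=[90, 80, 70, 60, 50], offset=[[0, 0, 0], [0, 0, 0], [0, 0, 0], [0, 0, 0], [0, 0, 0]], twist=[0, 0, 0, 0, 0])

```text
clock: 22.35
position: [0.4716, 0.0923, 0.0277]
ee_rot: [0.27, 0.653, -0.27, 0.654]
ft_force: [0.4, -0.6, 0.2]
grip_width: 0.803
```

```bash
python3 q.py w23 0
```

```text
tcp [0.4715 0.0923 0.0277] clock 22.4 F [-0.1 -0.3  0.1]
0.8039886465495371
mid (array([473.90811688,  91.65621228]), 28, np.float64(0.07143042856713819)) small (array([473.95579512,  91.65200954]), 40, np.float64(0.08832589354827264)) big (array([473.38072176,  91.82556684]), 31, np.float64(0.08007257472520474))
mid (array([473.83096779,  91.61305784]), 28, np.float64(0.0881102883452755)) small (array([473.93650204,  91.65157859]), 40, np.float64(0.11226421237506279)) big (array([473.38072176,  91.82556684]), 31, np.float64(0.08007257472520474))
```

Emit:
send_rows(grip=[50, 50, 50, 50, 50], offset=[[-8, 0, 0], [-30, 0, 0], [-65, 0, 0], [-105, 0, 0], [-145, 0, 0]], twist=[0, 0, 0, 0, 0])

```text
clock: 22.82
position: [0.471, 0.0916, 0.1747]
ee_rot: [0.27, 0.653, -0.271, 0.653]
ft_force: [1.2, 0.7, 1.9]
grip_width: 0.806
```

Emit:
send_rows(grip=[100, 150, 200, 255, 255], offset=[[-30, 0, 0], [-60, 0, 0], [-80, 0, 0], [-80, 0, 0], [-80, 0, 0]], twist=[-7, -14, -21, -28, -35])

```text
clock: 23.23
position: [0.4721, 0.0923, 0.2548]
ee_rot: [0.06, 0.704, -0.058, 0.706]
ft_force: [0.2, 0.4, -0.8]
grip_width: 0.09
```

Run:
```python
from wl import *
c,im,d=look('w24',[])
P=cloud(c,d)
for n,z in [('left_hinge',.034),('right_hinge',.034),('left_catch_nose',.06),('right_catch_nose',.06),('left_cover_pad',.146),('right_cover_pad',.13),('left_bay_floor',.006)]:
    for r in viewer.spot_point(n,'wrist')[:1]:
        px=r['position'];print(n,round(r['score'],2),np.round(px,1),np.round(atz(c,px,z),4))
o=monitor.get_obs();R=Ro.from_quat(o['ee_rot']).as_matrix();print(np.rad2deg(np.arctan2(R[1,1],R[0,1])))
```

```text
tcp [0.4717 0.0921 0.2539] clock 23.2833 F [ 0.3 -0.5  0.6]
left_hinge 0.74 [270.5 210.6] [0.5369 0.0954 0.034 ]
right_hinge 0.68 [430.3 111.2] [0.4516 0.288  0.034 ]
left_catch_nose 0.84 [243.7  92.4] [0.3981 0.0893 0.06  ]
right_catch_nose 0.56 [143.  115.4] [ 0.4031 -0.017   0.06  ]
left_cover_pad 0.96 [275.4 279.9] [0.5618 0.0919 0.146 ]
right_cover_pad 0.69 [135.4 187. ] [ 0.4615 -0.0144  0.13  ]
79.95604450522968
```

View pics/w24.png

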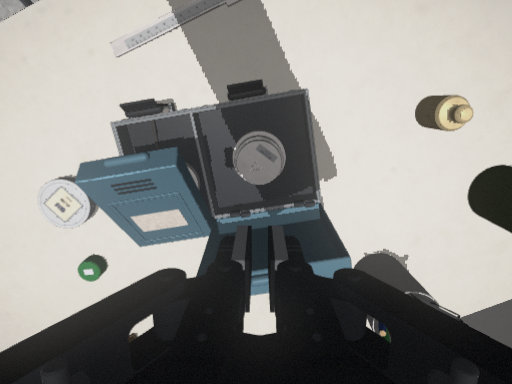

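Emit:
send_rows(grip=[255, 255, 255, 255, 255], offset=[[0, 7, 38], [0, 14, 77], [0, 21, 115], [0, 28, 154], [0, 28, 156]], twist=[-2, -4, -6, -8, -10])

```text
clock: 24.05
position: [0.6338, 0.0935, 0.248]
ee_rot: [-0.003, 0.708, -0.001, 0.706]
ft_force: [0.5, 1.4, -1.3]
grip_width: -0.002
```

Run:
```python
from wl import *
c,im,d=look('w25',[]); P=cloud(c,d)
for u,v in [(200,180),(260,180),(300,180),(260,165),(260,200)]: print(u,v,P[v,u].round(3))
o=monitor.get_obs();R=Ro.from_quat(o['ee_rot']).as_matrix();print(np.rad2deg(np.arctan2(R[1,1],R[0,1])))
```

```text
tcp [0.6319 0.0928 0.2491] clock 24.1 F [-0.7 -0.2 -0.6]
200 180 [ 0.665  0.017 -0.001]
260 180 [0.664 0.093 0.   ]
300 180 [0.664 0.143 0.   ]
260 165 [ 0.645  0.093 -0.   ]
260 200 [ 0.691  0.093 -0.   ]
90.22249082251625
```

View pics/w25.png

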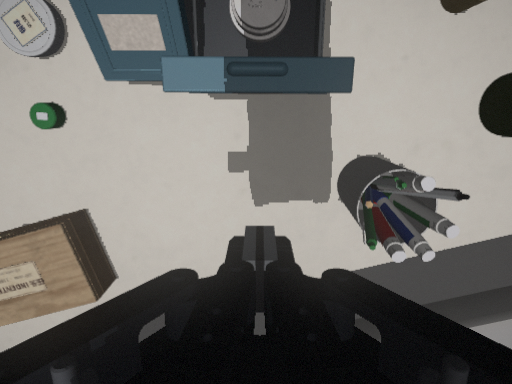

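Run:
```python
from h import *
a=np.load('w25.npz'); c=(a['K'],a['D'],a['R'],a['t']); P=cloud(c,a['d'])
for u,v in [(362,205),(370,180),(372,240),(400,255),(430,183),(355,275),(420,250),(100,290),(60,225)]: print(u,v,P[v,u].round(3))
```

```text
362 205 [0.696 0.223 0.002]
370 180 [0.641 0.198 0.095]
372 240 [0.684 0.19  0.137]
400 255 [0.697 0.214 0.139]
430 183 [0.633 0.233 0.136]
355 275 [0.623 0.125 0.297]
420 250 [0.696 0.235 0.131]
100 290 [ 0.796 -0.106  0.04 ]
60 225 [ 0.704 -0.133  0.054]
```

Emit:
send_rows(grip=[255, 255, 255, 255, 255], offset=[[25, 0, 0], [60, 0, -5], [95, 0, -10], [120, 0, -10], [128, 0, -10]], twist=[0, 0, 0, 0, 0])

```text
clock: 24.52
position: [0.617, 0.0931, 0.1211]
ee_rot: [-0.0, 0.709, -0.0, 0.705]
ft_force: [-0.6, 0.0, 0.2]
grip_width: 0.004
```

Run:
```python
from wl import *
c,im,d=look('w26',[])
H=np.array([.5385,.034])
for t in [1.7,1.57,1.4,1.2,1.0,.8,.6,.45,.3,.2,.12,.05,0]:
    r=.086 if t>1.5 else .086+.026*(1.5-t)/1.5
    u=np.array([-np.cos(t),np.sin(t)]);n=np.array([np.sin(t),np.cos(t)])
    p=H+r*u+.023*n+[.011,0]; print(t,p.round(4))
```

```text
tcp [0.6175 0.093  0.1217] clock 24.5667 F [-1.2 -0.4 -0.6]
1.7 [0.5834 0.1163]
1.57 [0.5724 0.12  ]
1.4 [0.5573 0.1244]
1.2 [0.5379 0.1273]
1.0 [0.5177 0.1261]
0.8 [0.4976 0.1204]
0.6 [0.4786 0.1104]
0.45 [0.4657 0.1   ]
0.3 [0.4543 0.0875]
0.2 [0.4477 0.0781]
0.12 [0.4431 0.07  ]
0.05 [0.4397 0.0625]
0 [0.4375 0.057 ]
```

View pics/w26.png

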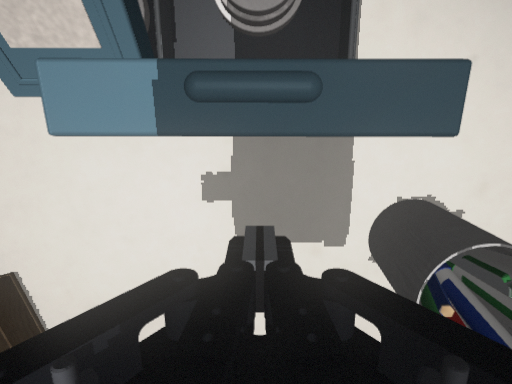

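Emit:
send_rows(grip=[255, 255, 255, 255, 255], offset=[[0, 0, -18], [0, 0, -33], [0, 0, -48], [-3, 0, -63], [-6, 0, -78]], twist=[0, 0, 0, 0, 0])

```text
clock: 24.98
position: [0.5426, 0.093, 0.133]
ee_rot: [0.0, 0.706, 0.0, 0.708]
ft_force: [2.5, -0.4, -0.7]
grip_width: 0.003
```

Emit:
send_rows(grip=[255, 255, 255, 255, 255], offset=[[1, 0, -16], [3, 0, -30], [8, 0, -42], [13, 0, -52], [18, 0, -60]], twist=[0, 0, 0, 0, 0])

```text
clock: 25.4
position: [0.4827, 0.0932, 0.1149]
ee_rot: [0.001, 0.706, 0.001, 0.708]
ft_force: [-0.5, 0.4, 3.0]
grip_width: 0.001
```

Run:
```python
from wl import *
c,im,d=look('w27',[])
im,d=viewer.camera('side'); cv2.imwrite('pics/s1.png',cv2.resize(im[130:290,130:360],None,fx=3,fy=3))
```

```text
tcp [0.4809 0.093  0.1134] clock 25.45 F [-0.2  1.3  0.6]
```

View pics/w27.png

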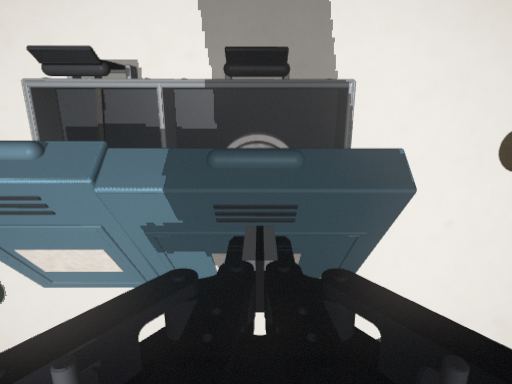

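View pics/s1.png

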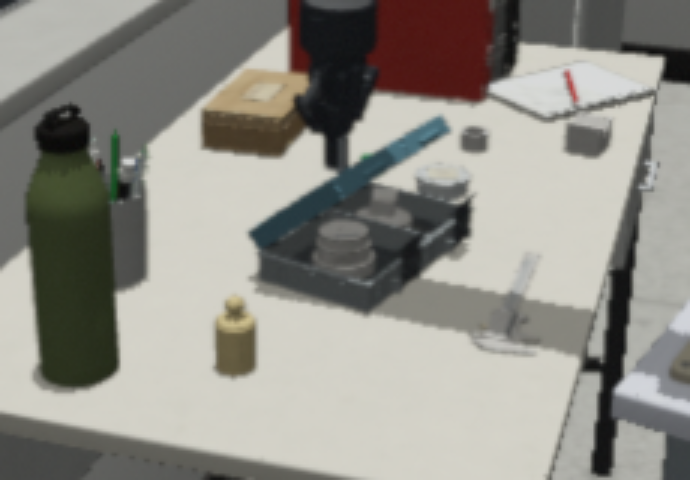

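Emit:
send_rows(grip=[255, 255, 255, 255, 255], offset=[[5, 0, -7], [11, 0, -14], [17, 0, -19], [23, 0, -24], [28, 0, -28]], twist=[0, 0, 0, 0, 0])

```text
clock: 25.92
position: [0.4532, 0.0926, 0.0838]
ee_rot: [-0.001, 0.707, 0.0, 0.707]
ft_force: [0.1, 0.4, 1.4]
grip_width: 0.003
```

Run:
```python
from wl import *
c,im,d=look('w28',[]); P=cloud(c,d)
for u,v in [(260,185),(260,200),(230,185),(320,185),(60,170),(60,200),(60,150),(60,230)]: print(u,v,P[v,u].round(3))
```

```text
tcp [0.4521 0.0924 0.083 ] clock 25.9667 F [-0.2 -0.  -0. ]
260 185 [0.424 0.093 0.091]
260 200 [0.432 0.093 0.088]
230 185 [0.424 0.08  0.091]
320 185 [0.424 0.119 0.091]
60 170 [ 0.435 -0.048  0.006]
60 200 [ 0.457 -0.051  0.007]
60 150 [ 0.421 -0.045  0.007]
60 230 [0.435 0.018 0.115]
```

View pics/w28.png

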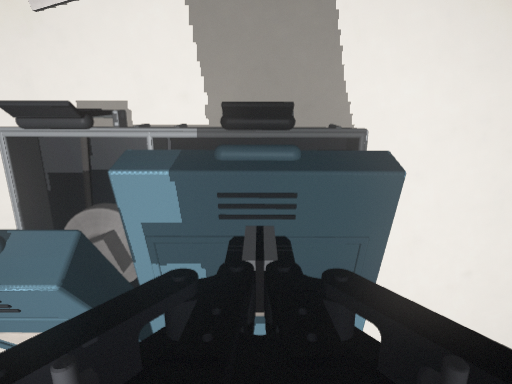

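Emit:
send_rows(grip=[255, 255, 255, 255, 255], offset=[[-20, 0, 0], [-50, 0, 10], [-80, 0, 25], [-107, -10, 40], [-110, -40, 52]], twist=[0, 0, 0, 0, 0])

```text
clock: 26.38
position: [0.5085, 0.0567, 0.1989]
ee_rot: [-0.002, 0.705, 0.004, 0.709]
ft_force: [0.8, -0.5, 0.2]
grip_width: 0.0
```

Emit:
send_rows(grip=[255, 255, 255, 255, 255], offset=[[0, -30, 3], [0, -60, 5], [0, -69, 5], [20, -69, 5], [40, -69, 5]], twist=[0, 0, 0, 0, 0])

```text
clock: 26.8
position: [0.5115, -0.0169, 0.1546]
ee_rot: [0.0, 0.707, 0.0, 0.708]
ft_force: [0.2, 0.7, -0.8]
grip_width: -0.001
```

Run:
```python
from wl import *
c,im,d=look('w29',[]); P=cloud(c,d)
for u,v in [(260,160),(260,180),(260,200),(240,200),(250,220),(350,200),(350,220)]: print(u,v,P[v,u].round(3))
```

```text
tcp [ 0.509  -0.0163  0.1503] clock 26.85 F [-3.3  1.1 -3.2]
260 160 [ 0.481 -0.017  0.107]
260 180 [ 0.496 -0.017  0.095]
260 200 [ 0.514 -0.017  0.081]
240 200 [ 0.514 -0.031  0.082]
250 220 [ 0.537 -0.024  0.062]
350 200 [0.52  0.053 0.063]
350 220 [0.539 0.056 0.056]
```

View pics/w29.png

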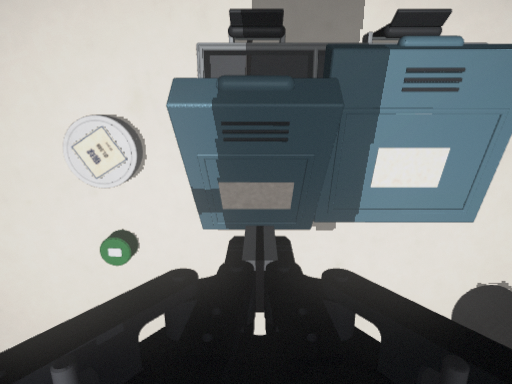

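Emit:
send_rows(grip=[255, 255, 255, 255, 255], offset=[[15, 0, -20], [30, 0, -33], [42, 0, -43], [53, 0, -50], [63, 0, -56]], twist=[0, 0, 0, 0, 0])

```text
clock: 27.27
position: [0.4543, -0.0158, 0.0913]
ee_rot: [-0.001, 0.707, 0.001, 0.707]
ft_force: [0.1, -0.1, 2.1]
grip_width: 0.001
```

Emit:
send_rows(grip=[255, 255, 255, 255, 255], offset=[[4, 0, -3], [8, 0, -6], [11, 0, -8], [14, 0, -9], [14, 0, -9]], twist=[0, 0, 0, 0, 0])

```text
clock: 27.68
position: [0.4459, -0.0162, 0.0774]
ee_rot: [-0.001, 0.707, 0.001, 0.707]
ft_force: [0.0, -0.3, -0.6]
grip_width: 0.006
```

Run:
```python
from wl import *
c,im,d=look('w30',[]); P=cloud(c,d)
for u,v in [(260,175),(260,190),(240,175),(240,200),(220,230)]: print(u,v,P[v,u].round(3))
```

```text
tcp [ 0.4461 -0.0163  0.0776] clock 27.7333 F [-0.1  0.2 -0. ]
260 175 [ 0.412 -0.016  0.082]
260 190 [ 0.419 -0.016  0.082]
240 175 [ 0.413 -0.025  0.08 ]
240 200 [ 0.424 -0.025  0.082]
220 230 [ 0.441 -0.035  0.077]
```

View pics/w30.png

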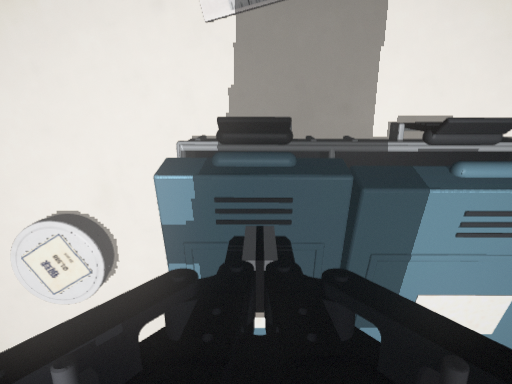

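Emit:
send_rows(grip=[255, 255, 255, 255, 255], offset=[[-2, 0, -6], [-2, 0, -13], [2, 0, -15], [6, 0, -15], [9, 0, -15]], twist=[0, 0, 0, 0, 0])

```text
clock: 28.15
position: [0.4307, -0.0161, 0.0683]
ee_rot: [-0.0, 0.707, 0.001, 0.707]
ft_force: [-1.2, -0.2, 2.0]
grip_width: 0.002
```

Emit:
send_rows(grip=[255, 255, 255, 255, 255], offset=[[2, 0, 0], [4, 0, 0], [5, 0, 0], [6, 0, 0], [7, 0, 0]], twist=[0, 0, 0, 0, 0])

```text
clock: 28.57
position: [0.4305, -0.0162, 0.0614]
ee_rot: [-0.0, 0.708, 0.001, 0.706]
ft_force: [-3.3, 0.4, 4.5]
grip_width: -0.0
```

Emit:
send_rows(grip=[255, 255, 255, 255, 255], offset=[[1, 0, 0], [2, 0, 0], [3, 0, 0], [4, 0, 0], [5, 0, 0]], twist=[0, 0, 0, 0, 0])

```text
clock: 28.98
position: [0.4312, -0.0163, 0.0568]
ee_rot: [-0.0, 0.707, 0.001, 0.707]
ft_force: [-6.9, -0.2, 21.0]
grip_width: 0.001
```

Run:
```python
from wl import *
c,im,d=look('w31',[]); P=cloud(c,d)
m=np.median
for (a,b,e,f) in [(170,185,170,200),(300,320,170,200),(170,185,225,240),(200,300,185,195)]: q=P[e:f,a:b].reshape(-1,3); print(np.median(q,0).round(4))
cv2.imwrite('pics/w31c.png',cv2.resize(im[90:290,130:400],None,fx=2.9,fy=2.9))
```

```text
tcp [ 0.4312 -0.0163  0.0569] clock 29.0333 F [-3.2 -0.9  9.1]
[ 0.4054 -0.0569  0.049 ]
[0.4055 0.0087 0.0484]
[ 0.4268 -0.0559  0.0568]
[ 0.4057 -0.0208  0.056 ]
```

View pics/w31c.png

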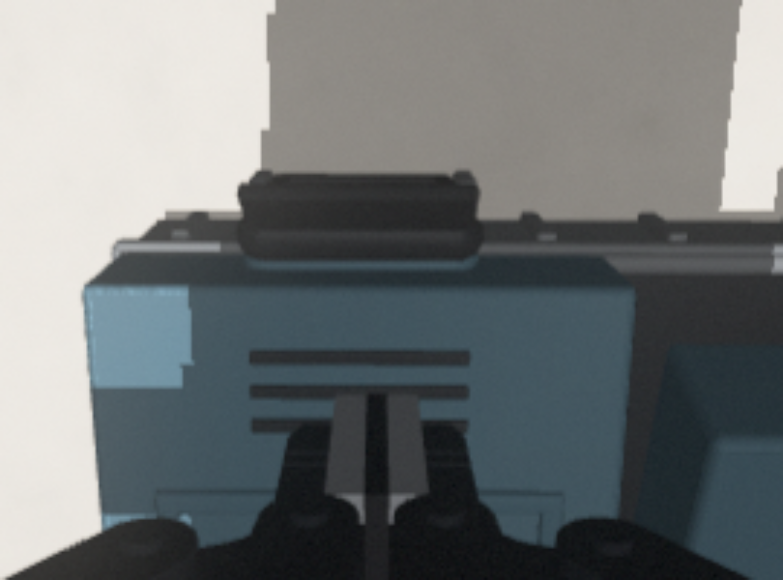

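Emit:
send_rows(grip=[255, 255, 255, 255, 255], offset=[[0.5, 0, 0], [1, 0, 0], [1, 0, 0], [-15, 0, 0], [-50, 0, 0]], twist=[0, 0, 0, 0, 0])

```text
clock: 29.45
position: [0.4288, -0.0166, 0.1046]
ee_rot: [-0.001, 0.709, -0.0, 0.705]
ft_force: [0.4, -0.1, 0.4]
grip_width: 0.002
```

Emit:
send_rows(grip=[255, 255, 255, 255, 255], offset=[[-20, 15, 10], [-25, 50, 20], [-25, 85, 20], [-25, 108, 20], [-10, 108, 20]], twist=[0, 0, 0, 0, 0])

```text
clock: 29.87
position: [0.4523, 0.0975, 0.1186]
ee_rot: [-0.002, 0.706, 0.004, 0.708]
ft_force: [0.8, 1.4, -0.2]
grip_width: -0.002
```

Run:
```python
from wl import *
c,im,d=look('w32',[]); P=cloud(c,d)
for u,v in [(90,90),(130,100),(90,150),(130,190),(110,200),(260,120),(260,150),(260,190)]: print(u,v,P[v,u].round(4))
```

```text
tcp [0.4502 0.0943 0.1147] clock 29.9167 F [-2.3 -0.7 -2.8]
90 90 [ 3.807e-01 -3.480e-02 -2.000e-04]
130 100 [ 0.388  -0.0043 -0.    ]
90 150 [ 0.4187 -0.0112  0.0564]
130 190 [0.445  0.0121 0.0575]
110 200 [ 0.4522 -0.0023  0.0568]
260 120 [0.3993 0.0977 0.0535]
260 150 [0.4139 0.0977 0.0825]
260 190 [0.4364 0.0978 0.0856]
```

View pics/w32.png

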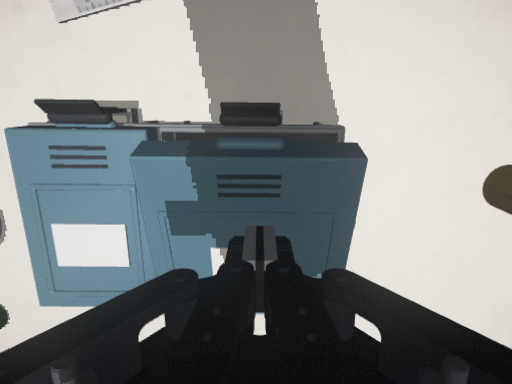

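Emit:
send_rows(grip=[255, 255, 255, 255, 255], offset=[[10, 0, -12], [22, 0, -19], [32, 0, -19], [40, 0, -19], [46, 0, -19]], twist=[0, 0, 0, 0, 0])

```text
clock: 30.33
position: [0.4321, 0.0914, 0.0701]
ee_rot: [-0.0, 0.707, 0.0, 0.707]
ft_force: [-0.8, 0.1, 1.0]
grip_width: -0.002
```

Emit:
send_rows(grip=[255, 255, 255, 255, 255], offset=[[2, 0, 0], [4, 0, 0], [5, 0, 0], [6, 0, 0], [7, 0, 0]], twist=[0, 0, 0, 0, 0])

```text
clock: 30.75
position: [0.4315, 0.0915, 0.0642]
ee_rot: [-0.0, 0.708, 0.0, 0.706]
ft_force: [-9.2, -3.0, 14.7]
grip_width: 0.004
```

Emit:
send_rows(grip=[255, 255, 255, 255, 255], offset=[[1, 0, 0], [2, 0, 0], [3, 0, 0], [4, 0, 0], [5, 0, 0]], twist=[0, 0, 0, 0, 0])

```text
clock: 31.17
position: [0.4325, 0.0918, 0.0589]
ee_rot: [-0.0, 0.707, 0.001, 0.707]
ft_force: [-0.2, 0.2, 0.0]
grip_width: -0.001
```

Emit:
send_rows(grip=[255, 255, 255, 255, 255], offset=[[1, 0, 0], [2, 0, 0], [2.7, 0, 0], [3, 0, 0], [3, 0, 0]], twist=[0, 0, 0, 0, 0])

```text
clock: 31.58
position: [0.4323, 0.0918, 0.0568]
ee_rot: [-0.0, 0.707, 0.001, 0.707]
ft_force: [-7.6, -2.2, 20.8]
grip_width: -0.0
```

Emit:
send_rows(grip=[255, 255, 255, 255, 255], offset=[[-10, 0, 0], [-40, 0, 0], [-80, 0, 0], [-120, 0, 0], [-150, 0, 0]], twist=[0, 0, 0, 0, 0])

```text
clock: 32.0
position: [0.4325, 0.0915, 0.209]
ee_rot: [0.0, 0.706, 0.001, 0.708]
ft_force: [1.7, 0.8, 0.1]
grip_width: 0.002
```

Run:
```python
from wl import *
c,im,d=look('w33',[]); P=cloud(c,d)
for u,v in [(230,140),(300,140),(230,200),(310,200),(120,140),(150,200)]: print(u,v,np.median(P[v-3:v+4,u-3:u+4].reshape(-1,3),0).round(4))
im,_=viewer.camera('top'); cv2.imwrite('pics/top9.png',cv2.resize(im[100:270,100:420],None,fx=2.5,fy=2.5))
im,_=viewer.camera('side'); cv2.imwrite('pics/s9.png',cv2.resize(im[130:290,130:360],None,fx=3,fy=3))
```

```text
tcp [0.4348 0.0923 0.2138] clock 32.05 F [2.9 0.4 6.6]
230 140 [0.4057 0.0624 0.0333]
300 140 [0.4059 0.1321 0.0335]
230 200 [0.4604 0.0632 0.057 ]
310 200 [0.4604 0.1404 0.0571]
120 140 [ 0.4054 -0.0436  0.0419]
150 200 [ 0.4605 -0.0138  0.0569]
```

View pics/w33.png

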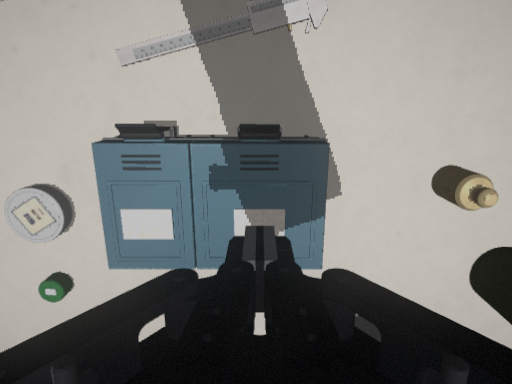

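View pics/top9.png

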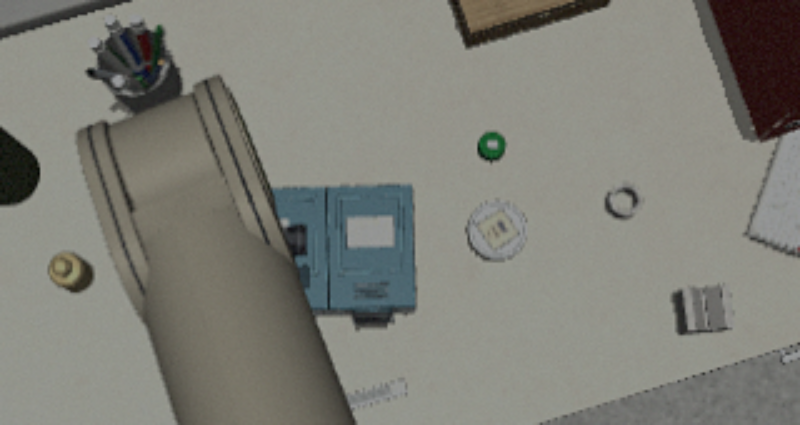

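View pics/s9.png

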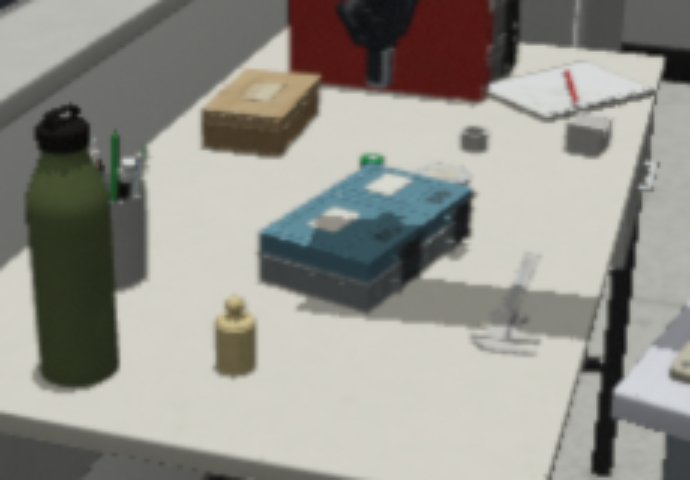

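Both covers read 57 mm, flat and held shut, and the bystanders are where they were. I'll let the arm settle and hand in.

Emit:
send_rows(grip=[255, 255, 255, 255, 255], offset=[[0, 0, 0], [0, 0, 0], [0, 0, 0], [0, 0, 0], [0, 0, 0]], twist=[0, 0, 0, 0, 0])

```text
clock: 32.57
position: [0.4317, 0.0916, 0.2051]
ee_rot: [-0.001, 0.707, 0.0, 0.707]
ft_force: [-0.3, -0.1, 0.0]
grip_width: -0.002
```

```bash
python3 -c "
from workcell import manip; print(manip.hand_in())"
```

```text
the job is handed in; nothing more can be done
None
```

The two loose blocks are stacked on the big one in the left bay, both covers are shut, and the job was handed in at about 32.6 s of the 67 s. `hand_in` gave no verdict.

- **Pile:** I set the middle block on the big one and the small block on the middle. In the last view before the cover closed, both sat within about 0.6 mm of the big block's centre. My first placement of the middle block was about 2.4 mm off-centre because the measurement was biased. I fixed it by gripping the middle block with the small one on top, lifting about 1 mm, shifting and lowering again.
- **Covers:** I swung both covers down and pressed each one; the wrist read at most about 21 N at the end of a press. With the arm clear, both roofs measured about 57 mm above the desk, the height given for fully shut. I did not test the catches by pulling on the covers.
- **Other things on the desk:** In the last top, side and wrist pictures the tin, sleeve, specimen, V-block and brass weight stand where they were at the start, by eye. Only the sleeve's position was compared with its first reading. The arm was clear and still at hand-in.
- **Unexplained force:** While releasing the middle block, the wrist read about 5–6 N sideways. This may have been a light touch of the gripper against the side of the right cover.

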